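# Load a vial into its carrier and push it round the track corner into the reading bay

## Robot

A 6-joint arm with a two-finger parallel gripper is mounted at the origin on a cart in front of the work surface, level with it; the furniture and walls round the work are solid. World frame = base frame: x ahead of the robot, y to its left, z up, the work surface at z = 0. Lengths are in m, angles in rad, forces in N, time in s.
With the tool pointing down it reaches from about 0.325 to 0.775 m from the base axis. Payload 9.3 kg.
Tool frame: the origin (TCP) lies midway between the tips of the shut fingers; the grasp point (between the pads) lies 19 mm behind it; y points along the fingers, z is the direction in which the jaws open and shut, and the axes are right-handed (so a half turn about y gives the same grasp; the last joint's range is limited). The gripper opens to 85 mm and grips with 20 to 120 N. Pads are 22 mm wide; open, the fingers measure 114 mm over their backs; the gripper's body (76 mm by 85 mm) begins 54 mm behind the grasp point. The pads swing forward as they close: fully open they stand 13 mm farther back than shut.
Start: joints at [1.087, 0.259, 0.021, 1.334, 0, 1.418], TCP at [0.179, 0.52, 0.231] pointing down, gripper open.
Joint ranges: [-3.04, 3.04], [-0.91, 1.82], [-1.04, 1.36], [-1.92, 1.95], [-1.52, 1.45], [-3.14, 3.14]. Speed limits (rad/s): [2.22, 2.22, 2.79, 3.14, 3.14, 3.14].

## Interface

Orientations are given as a unit quaternion [x, y, z, w].
In Python, from rig import r, read_camera, job, nets gives the robot as it stands.
- The arm moves only by the tool move_arm, never from a script. Its argument "targets" is a list of rows, each a list of 7 numbers: the turn, a rotation vector about the tool's x, y, z in degrees, then the shift along the tool's x, y, z in mm, then the finger opening in mm, from 0 to 85.4. A call has 1 to 20 rows; each row is the pose to reach, as a shift and turn from the pose measured when the call began, along the tool's axes at that moment; what a row does not reach only later rows make up. A row lasts 1/12 s, in which the tool goes at most 41.7 mm and 7.16 degrees, less where a joint would pass 70% of its speed; a pose out of reach is approached as far as the arm can. A call with a gripper value outside its range is refused whole. The fingers move at their own pace and stop on an object; "force" is the grip in N (left out, the last holds). Time passes only in rows, so rows that repeat a pose let the fingers close. It gives the time, the measured TCP pose, the force and the opening at its end, in the units of the state.
- r.read_state(): the state, without advancing time (a new reading comes with each control period).
- read_camera(name): name is "scene" or "top" or "wrist"; returns a dict with "color" (400x640x3 uint8, red, green, blue), "K" (3x3 intrinsics, pixels), "k1" (the pictures are not rectified: a ray, as slopes to the right and down, at radius r is drawn at 1 + k1 r^2 times it, then the intrinsics apply), "rvec" (rotation vector, rad) and "tvec" (3), from world to camera coordinates, as OpenCV has them. Camera axes: x right, y down, z forward; pixel columns grow to the right and rows downward; lengths in m; the calibration is good to about 2 mm. A picture is of the moment at which its call begins. There is no depth.
- job.sign_off(): hands the job in, once; it reports no verdict.
Trained networks look in a picture, given as the dict that the camera call returned (one of the last four; its "shot" number tells which), for a name from the list of things; names that differ only in an ending like _2 or _b are one class to them, and where a whole thing is asked for, a point or a joint stands for the part that bears it (a point fixed in the world has none). Each returns a list of dicts, best first, with "confidence" (0 to 1); they miss things now and then, are a little off and sometimes report something else, mostly with a low value. They report only what shows in the picture. A call takes as long as a camera call. They do not tell look-alikes from the thing itself.
- nets.outline_of(target, picture): "region" (400x640 bool, what is visible of it) and "box" ([left, top, right, bottom] in pixels, round what is visible of it).
- nets.place_of(target, picture): "xy" ([column, row] in pixels: a listed point, or the origin of a listed thing).
The state is a dict: "time": time; "joint_positions": joint angles; "joint_velocities": joint speeds; "effort": joint torques, N m; "tcp_pos": TCP position; "eef_rot": TCP orientation; "force": force on the tool from outside, world axes, zero at the start; "ft_torque": the same for the moment, N m; "finger_gap": finger opening in m.
Only numpy, scipy, OpenCV 4.12 (cv2) and the standard library are available. Lean on these libraries where they do the work, as an engineer would, in place of code of your own. Each camera call takes 0.05 s, during which the arm holds its last target.

## Task

Take the white-capped vial that stands at the front left of the bench and stand it upright in the socket of the blue carrier, then push the carrier along its guide rails, round the corner and past the spring plunger into the reading bay until it snaps in against the sprung stop, so that it stays there when you let go. Keep the pushing gentle (no more than about 15 N): do not wedge the carrier against the rails or ram the stop. Leave the other vial beside it, and the beaker and amber bottle to the right of the track, where they are.

Things in the scene. Friction and masses are not known exactly. Their poses are not given: they have to be found in the camera images.
- track: Sample track: white plate 300 x 270 x 6 mm, fixed on the bench, with a lane between two lipped rails (grey walls, black lips). Origin: centre of its underside; x along the 300 mm side, y left, z up. As drawn, the lane's centre line runs from the closed loading end (x -130 mm) along +x at y +80 to x -20, bends right by 90 degrees, then runs along -y at x +60. Lane 48 mm wide, rail tops at z 18.5.
- bend (a point): Fixed point of the track frame (-20, 0, 6 mm): drawn centre of the bend, whose centre line has a radius of 80 mm. Axes as the track's. The rails are clamped through slotted feet: they and the bay stand as a whole anywhere up to 8 mm off the drawn place along the track's x (so the bend comes early or late and the last straight lies to one side); this is not measured. Along y they are true.
- bay_drawn (a point): Fixed point of the track frame (60, -55, 6 mm): drawn place of the carrier's axis when home in the bay. The bay is really set anywhere up to 20 mm either way along y (and in x with the rails); not measured. Its spring plunger stands 4 mm into the lane from the far wall, 10.5 mm before home, at flange height; passing it takes 3 to 7 N. Bracket and white reader head at the bay reach z 55 mm.
- carrier: Blue round plastic carrier, about 70 g, standing in the straight loading lane 35 to 70 mm before the bend. Origin: centre of its underside, 6 mm above the bench; z up. Flange 46 mm diameter, 8 mm thick, captive under the rails' lips, 1 mm play each side; above it a round body of 35 mm diameter up to 32 mm over the origin (push there, above the rail tops).
- socket (a point): Mouth of the socket in the carrier's top, on its axis, 32 mm over the carrier's origin. Round hole of 30 mm diameter, 18 mm deep, open above; wall 2.5 mm. Axes as the carrier's.
- sample_mid (a point): The sample vial: clear glass with a white ribbed cap and violet contents, 27 mm diameter, 57 mm tall, about 20 g, standing on the bench. The point is its centre, half-way up (28.5 mm); z up along its axis. Cap diameter 23 mm from 39 to 57 mm. Its lowest 18 mm go into the socket; fully in, this point is 10.5 mm above point socket. Grip it above that part.
- other_vial_mid (a point): Another vial of the same size with a black cap and tan contents; its centre. It and the sample vial swap places. Bystander. Beyond the two, from x 0.62 m on at y 0.08 to 0.35 m, the bench has an open well whose lid stands upright along its right edge: carry the vial past in front of it or high above.
- beaker_mid (a point): Clear beaker, 56 mm diameter, 70 mm tall; its centre. Bystander.
- amber_bottle_mid (a point): Amber bottle with a black cap, 52 mm diameter, 98 mm tall; its centre. Bystander.
- stop_pin (a joint): How far (m) the carrier has pushed in the bay's sprung stop (round black rubber pad on a pin at the lane's end): 0 when free; about 0.008 when the carrier is home with the plunger snapped in behind it; hard end at 0.012 (force then climbs steeply). Spring 0.15 N/mm.
Mind the look-alikes: they are no part of the job. Several things have the shape of the carrier; the one meant has the colours described above.

How it is judged:
By the outcome, as a careful person would: the job done as asked, in the order asked, and still so for the second after the job is handed in, with the robot touching nothing.
It also fails if it takes over 72 s, if anything falls off the work surface, if the arm or the gripper's body presses on something with over 40 N, if the wrist force passes 120 N, or if a joint passes its speed limit or range.

## Working session

There is one attempt and no reset: what is moved stays moved. The work goes in short steps, Python scripts to look and compute and a tool call to move; the robot and the scene stay as the last step left them, time stands still between calls to the robot, and variables do not carry over. Pictures are saved under pics/ and viewed, and the job is handed in when it is done.

Besides the shell and the picture viewer there is one more tool, called in YAML: its name, and indented under it one key for each argument. move_arm: Moves the arm, as the interface text tells. Its arguments: {"type":"object","properties":{"targets":{"type":"array","items":{"type":"array","items":{"type":"number"}}},"force":{"type":"number"}},"required":["targets"]}

```bash
ls -la; mkdir -p pics; python3 - <<'E'
from rig import r, read_camera, job, nets
import cv2
s=r.read_state(); print(s)
for n in ["scene","top","wrist"]:
    p=read_camera(n); cv2.imwrite(f"pics/{n}0.png",p["color"][:,:,::-1]); print(n,p["K"],p["k1"],p["rvec"],p["tvec"])
E
```

```text
total 12
drwxr-xr-x  3 agent agent 4096 Dec  7 01:36 .
drwxr-xr-x 23 root  root  4096 Dec  7 01:36 ..
drwxr-xr-x  2 agent agent 4096 Dec  7 01:36 pics
{'time': 0.0, 'joint_positions': array([ 1.08738325e+00,  2.59194238e-01,  2.07431125e-02,  1.33367755e+00,
       -1.88469322e-05,  1.41818552e+00]), 'joint_velocities': array([ 0.00051251, -0.00061855, -0.00090011,  0.00011937,  0.00025142,
       -0.00162385]), 'effort': array([ 1.58587311e-03, -5.55642271e+01,  3.44528246e+01,  1.36666084e-02,
       -1.91155073e-04,  1.94565951e-05]), 'tcp_pos': array([0.17852441, 0.51992338, 0.23065771]), 'eef_rot': array([ 0.69790583, -0.11656465,  0.11628273, -0.69700679]), 'force': array([ 0.62533371, -0.5327766 ,  0.32894184]), 'ft_torque': array([0.04250098, 0.06968347, 0.03763203]), 'finger_gap': 0.08553861394257534}
scene [[433.62402615   0.         318.8095101 ]
 [  0.         433.62402615 197.95188553]
 [  0.           0.           1.        ]] 0.011944931799053775 [ 0.87995441 -2.26649614  1.31895652] [0.32135235 0.24213956 0.7721671 ]
top [[450.14576621   0.         320.94906211]
 [  0.         450.14576621 199.64337716]
 [  0.           0.           1.        ]] -0.05802760797985087 [ 2.16371992 -2.21298865  0.07161582] [-0.06805606  0.50796575  1.22977198]
wrist [[326.95810263   0.         313.67942101]
 [  0.         326.95810263 197.13832016]
 [  0.           0.           1.        ]] -0.04491600632147372 [-2.34418122 -1.67462673 -0.25813387] [-0.54994491 -0.03906361  0.38058552]
```

View pics/scene0.png

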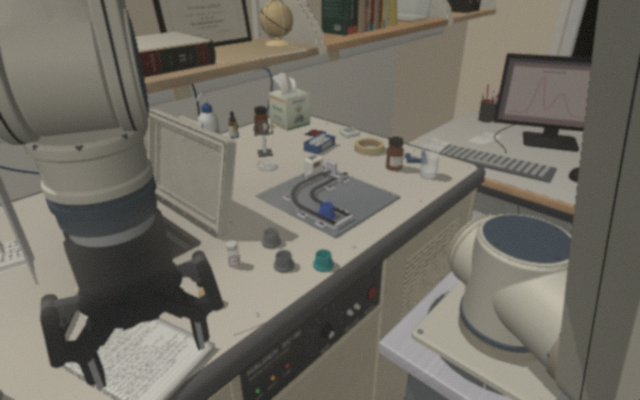

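View pics/top0.png

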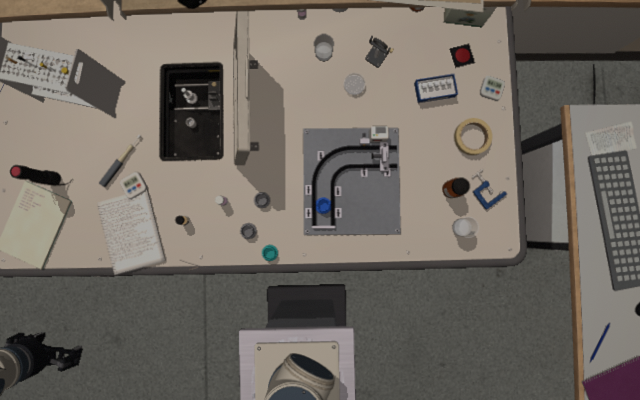

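View pics/wrist0.png

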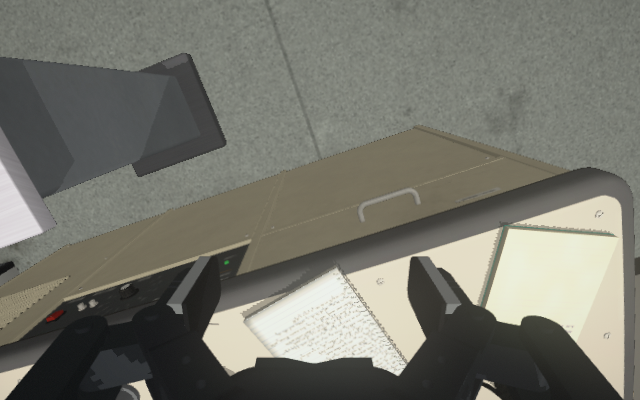

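```bash
cat > h.py <<'E'
from rig import r, read_camera, job, nets
import cv2, numpy as np
from scipy.spatial.transform import Rotation as R
def ray(p,uv):
    K=p["K"]; d=np.array([(uv[0]-K[0,2])/K[0,0],(uv[1]-K[1,2])/K[1,1]]); 
    u=d.copy()
    for _ in range(20): u=d/(1+p["k1"]*(u@u))
    Rm=cv2.Rodrigues(np.array(p["rvec"],float))[0]; t=np.array(p["tvec"],float)
    return -Rm.T@t, Rm.T@np.array([u[0],u[1],1.])
def at_z(p,uv,z):
    o,d=ray(p,uv); return o+d*(z-o[2])/d[2]
def proj(p,X):
    Rm=cv2.Rodrigues(np.array(p["rvec"],float))[0]; c=Rm@np.array(X,float)+np.array(p["tvec"],float)
    u=c[:2]/c[2]; u=u*(1+p["k1"]*(u@u)); K=p["K"]
    return np.array([K[0,0]*u[0]+K[0,2],K[1,1]*u[1]+K[1,2]])
def tri(*a):
    A=np.zeros((3,3));b=np.zeros(3)
    for p,uv in a:
        o,d=ray(p,uv); d=d/np.linalg.norm(d); M=np.eye(3)-np.outer(d,d); A+=M; b+=M@o
    return np.linalg.solve(A,b)
E
python3 - <<'E'
from h import *
ps={n:read_camera(n) for n in ["scene","top"]}
Z=dict(sample_mid=.0285,other_vial_mid=.0285,socket=.038,carrier=.006,track=0,bend=.006,bay_drawn=.006,beaker_mid=.035,amber_bottle_mid=.049,stop_pin=.015)
for k,z in Z.items():
    for n,p in ps.items():
        for q in nets.place_of(k,p)[:3]:
            print(k,n,np.round(q["xy"],1),round(q["confidence"],2),np.round(at_z(p,q["xy"],z),4))
for n,b,f in [("top",(160,110,420,270),3),("scene",(190,130,410,290),3.5)]:
    c=ps[n]["color"][b[1]:b[3],b[0]:b[2],::-1]; cv2.imwrite(f"pics/{n}1.png",cv2.resize(c,None,fx=f,fy=f,interpolation=cv2.INTER_CUBIC))
E
```

```text
sample_mid scene [235.7 254.7] 0.84 [0.5035 0.1919 0.0285]
sample_mid top [220.9 199.7] 0.56 [0.5116 0.1956 0.0285]
other_vial_mid scene [204.8 289.9] 0.64 [0.4578 0.3017 0.0285]
other_vial_mid top [180.8 216.8] 0.54 [0.4669 0.3071 0.0285]
socket scene [323.5 257.2] 0.72 [0.3488 0.081  0.038 ]
socket scene [268.8 230.1] 0.67 [0.511  0.0896 0.038 ]
socket scene [321.7 205.4] 0.62 [ 0.496  -0.0749  0.038 ]
socket top [243.4 229. ] 0.67 [0.4298 0.1328 0.038 ]
socket top [320.3 204. ] 0.5 [ 0.4931 -0.0774  0.038 ]
socket top [267.  250.6] 0.46 [0.3701 0.0696 0.038 ]
carrier scene [268.5 244.3] 0.74 [0.5046 0.0989 0.006 ]
carrier scene [322.3 213.5] 0.7 [ 0.5038 -0.0855  0.006 ]
carrier scene [280.1 267. ] 0.57 [0.4232 0.1379 0.006 ]
carrier top [267.3 250.8] 0.58 [0.3681 0.0726 0.006 ]
carrier top [325.8 205.3] 0.57 [ 0.4909 -0.0927  0.006 ]
carrier top [262.3 199.5] 0.56 [0.5111 0.0844 0.006 ]
track scene [323.9 193.7] 0.65 [ 0.5792 -0.1751  0.    ]
track top [353.2 180.6] 0.82 [ 0.559  -0.1714  0.    ]
bend scene [331.9 200.9] 0.76 [ 0.5285 -0.1515  0.006 ]
bend top [351.2 186. ] 0.65 [ 0.5433 -0.165   0.006 ]
bay_drawn scene [327.8 181.7] 0.8 [ 0.6125 -0.2291  0.006 ]
bay_drawn scene [425.9 166.5] 0.55 [ 0.4519 -0.5124  0.006 ]
bay_drawn top [370.  157.6] 0.74 [ 0.6223 -0.2201  0.006 ]
beaker_mid scene [430.1 164.7] 0.56 [ 0.4197 -0.4758  0.035 ]
beaker_mid top [464.  225.4] 0.69 [ 0.4257 -0.4688  0.035 ]
beaker_mid top [370.6 159.3] 0.4 [ 0.613  -0.2183  0.035 ]
amber_bottle_mid scene [395.6 152.6] 0.91 [ 0.5311 -0.4556  0.049 ]
amber_bottle_mid top [454.6 186.9] 0.95 [ 0.5307 -0.443   0.049 ]Traceback (most recent call last):
  File "<stdin>", line 6, in <module>
ValueError: it knows: amber_bottle_mid, bay_drawn, beaker_mid, bend, carrier, other_vial_mid, sample_mid, socket, track
```

```bash
python3 - <<'E'
from h import *
ps={n:read_camera(n) for n in ["scene","top"]}
for n,b,f in [("top",(160,110,420,270),3),("scene",(190,130,410,290),3.5)]:
    c=ps[n]["color"][b[1]:b[3],b[0]:b[2],::-1]; cv2.imwrite(f"pics/{n}1.png",cv2.resize(c,None,fx=f,fy=f,interpolation=cv2.INTER_CUBIC))
p=ps["top"]
o=nets.outline_of("track",p)[0]; cs=cv2.findContours(o["region"].astype(np.uint8),0,2)[0]
c=max(cs,key=cv2.contourArea); h=cv2.convexHull(c)
rect=cv2.minAreaRect(h); print(rect)
b=cv2.boxPoints(rect)
for q in b: print(q, at_z(p,q,.006))
E
```

```text
((350.3655090332031, 180.35491943359375), (108.06184387207031, 98.26878356933594), 89.157470703125)
[300.44193 127.05232] [ 0.71385364 -0.02616353  0.006     ]
[398.7001   125.607346] [ 0.71206646 -0.30431875  0.006     ]
[400.2891  233.65752] [ 0.40713847 -0.29818718  0.006     ]
[302.0309 235.1025] [ 0.40944521 -0.02470057  0.006     ]
```

View pics/top1.png

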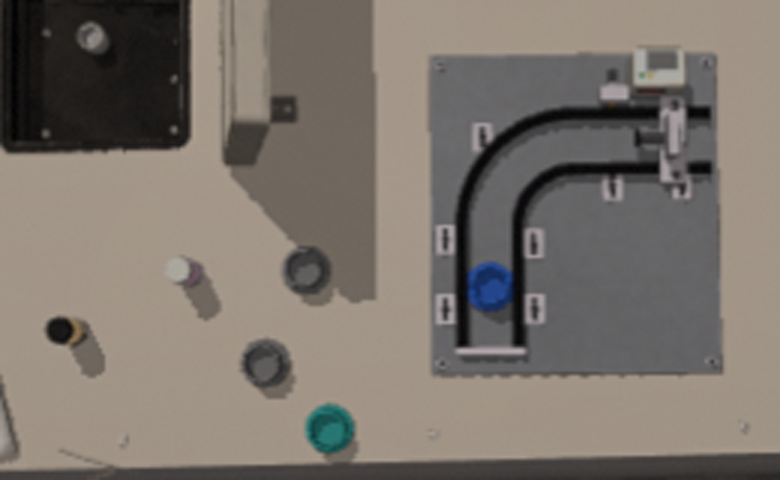

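View pics/scene1.png

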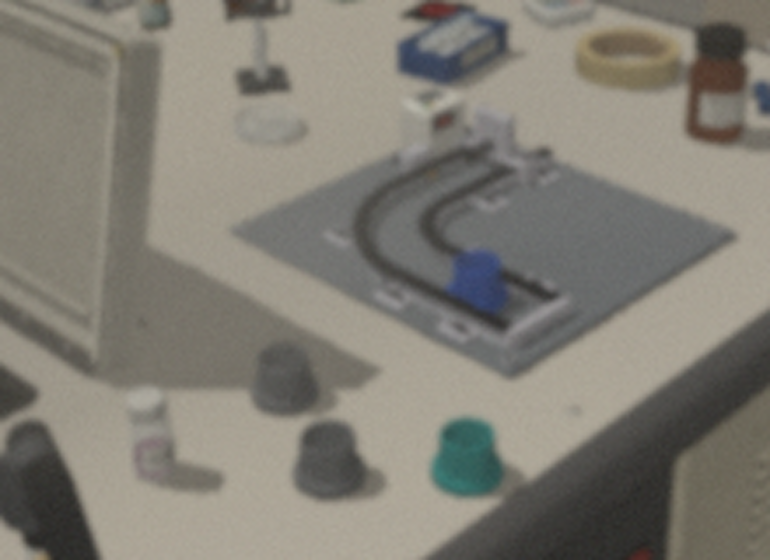

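White-capped vial is at top-view (221,200). It could be confused with the black-capped vial (181,219) or the jar in the well (191,122). The blue carrier is in the lane at (323,205). Its look-alikes are teal (270,253) and grey (262,200) and (249,231), all outside the lane. The crops confirm both choices.

```bash
cat >> h.py <<'E'
def T():
    s=r.read_state(); return np.array(s["tcp_pos"]),R.from_quat(s["eef_rot"]).as_matrix(),s
def row(pos,jaw_deg):
    """jaw_deg: direction of tool z in world; tool y = down"""
    p,M,s=T(); a=np.radians(jaw_deg); z=np.array([np.cos(a),np.sin(a),0]); y=np.array([0,0,-1.]); x=np.cross(y,z)
    N=np.stack([x,y,z],1); rv=np.degrees(R.from_matrix(M.T@N).as_rotvec()); d=M.T@(np.array(pos)-p)*1000
    return np.round(np.r_[rv,d],1)
def st():
    p,M,s=T(); print("t",round(s["time"],2),"tcp",np.round(p,4),"jaw",round(float(np.degrees(np.arctan2(M[1,2],M[0,2]))),1),"ydown",np.round(M[:,1],3),"q",np.round(s["joint_positions"],2),"F",np.round(s["force"],1),"gap",round(s["finger_gap"],4))
E
python3 - <<'E'
from h import *
p,M,s=T(); print(np.round(M,3)); st()
for j in (0,90,-90,180): print(j,row([.509,.194,.16],j))
E
```

```text
[[ 0.946 -0.     0.325]
 [-0.325 -0.     0.946]
 [-0.    -1.    -0.   ]]
t 1.3 tcp [0.1786 0.5202 0.2313] jaw 71.0 ydown [-0. -0. -1.] q [1.09 0.26 0.02 1.33 0.   1.42] F [-0.9 -0.4 -0.1] gap 0.0857
0 [   0.    71.     0.   418.4   71.3 -201.2]
90 [   0.   -19.    -0.   418.4   71.3 -201.2]
-90 [   0.   161.     0.   418.4   71.3 -201.2]
180 [   0.  -109.    -0.   418.4   71.3 -201.2]
```

move_arm:
  targets:
    - [0, -19, 0, 418, 71, -201, 85]
    - [0, -19, 0, 418, 71, -201, 85]
    - [0, -19, 0, 418, 71, -201, 85]
    - [0, -19, 0, 418, 71, -201, 85]
    - [0, -19, 0, 418, 71, -201, 85]
    - [0, -19, 0, 418, 71, -201, 85]
    - [0, -19, 0, 418, 71, -201, 85]
    - [0, -19, 0, 418, 71, -201, 85]
    - [0, -19, 0, 418, 71, -201, 85]
    - [0, -19, 0, 418, 71, -201, 85]
    - [0, -19, 0, 418, 71, -201, 85]
    - [0, -19, 0, 418, 71, -201, 85]
    - [0, -19, 0, 418, 71, -201, 85]
    - [0, -19, 0, 418, 71, -201, 85]
    - [0, -19, 0, 418, 71, -201, 85]

```text
time: 2.55
tcp_pos: [0.5082, 0.1946, 0.1603]
eef_rot: [-0.707, -0.0, 0.0, 0.707]
force: [-0.1, -0.1, -0.0]
finger_gap: 0.085
```

```bash
cat > look.py <<'E'
import sys
from h import *
st(); tag=sys.argv[1]
p=read_camera("wrist"); cv2.imwrite(f"pics/w{tag}.png",p["color"][:,:,::-1])
Z=dict(sample_mid=.0285,other_vial_mid=.0285,socket=.038,carrier=.006)
for k in sys.argv[2:]:
    for q in nets.place_of(k,p)[:3]: print(k,np.round(q["xy"],1),round(q["confidence"],2),np.round(at_z(p,q["xy"],Z.get(k,.006)),4))
E
python3 look.py 1 sample_mid
```

```text
t 2.55 tcp [0.5082 0.1946 0.1603] jaw 90.0 ydown [-0.  0. -1.] q [ 0.21  0.28 -0.13  1.16  0.    0.21] F [-0.1 -0.1 -0. ] gap 0.085
sample_mid [310.6 185.6] 0.93 [0.5071 0.1925 0.0285]
```

View pics/w1.png

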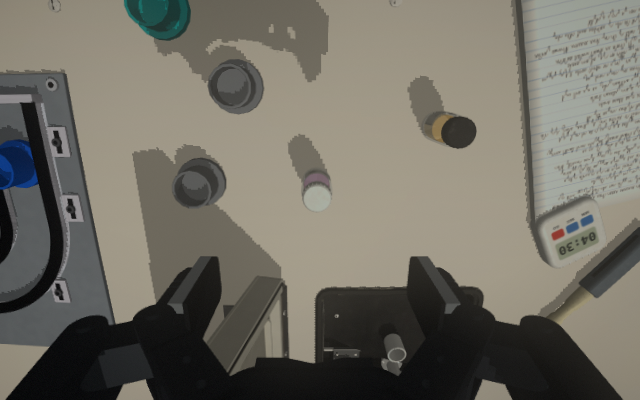

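```bash
python3 - <<'E'
from h import *
p=read_camera("wrist")
print(at_z(p,(317,197),.057))
o=nets.outline_of("sample_mid",p)[0]; print(o["box"])
c=p["color"].copy()
for z,rr in((.057,.0115),(0,.0135)):
  for a in np.linspace(0,6.28,40):
    u=proj(p,[.5075+rr*np.cos(a),.193+rr*np.sin(a),z]).round().astype(int); c[u[1],u[0]]=(255,0,0)
cv2.imwrite("pics/c1.png",cv2.resize(c[140:240,250:390,::-1],None,fx=5,fy=5,interpolation=0))
print(row([.5075,.193,.024],90))
E
```

```text
[0.50850257 0.19839212 0.057     ]
[296.4, 169.5, 331.7, 212.5]
[-0.000e+00  1.000e-01  0.000e+00 -6.000e-01  1.367e+02 -2.300e+00]
```

View pics/c1.png

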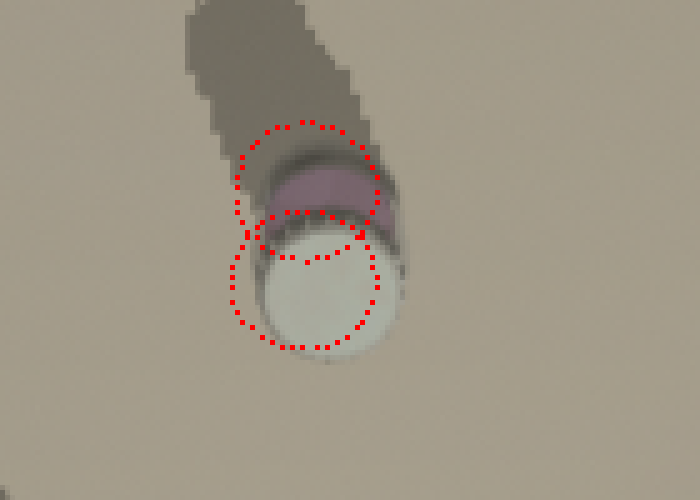

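move_arm:
  targets:
    - [0, 0, 0, 1, 40, 3, 85]
    - [0, 0, 0, 1, 75, 3, 85]
    - [0, 0, 0, 1, 110, 3, 85]
    - [0, 0, 0, 1, 130, 3, 85]
    - [0, 0, 0, 1, 136, 3, 85]
    - [0, 0, 0, 1, 136, 3, 85]
    - [0, 0, 0, 1, 136, 3, 20]
    - [0, 0, 0, 1, 136, 3, 20]
    - [0, 0, 0, 1, 136, 3, 20]
    - [0, 0, 0, 1, 136, 3, 20]
    - [0, 0, 0, 1, 136, 3, 20]
    - [0, 0, 0, 1, 136, 3, 20]
    - [0, 0, 0, 1, 136, 3, 20]
    - [0, 0, 0, 1, 136, 3, 20]
    - [0, 0, 0, 1, 136, 3, 20]
    - [0, 0, 0, 1, 136, 3, 20]
  force: 25

```text
time: 4.08
tcp_pos: [0.5098, 0.1983, 0.0256]
eef_rot: [-0.707, -0.002, 0.0, 0.707]
force: [-0.3, -0.1, 6.3]
finger_gap: 0.026
```

```bash
python3 look.py 2
```

```text
t 4.08 tcp [0.5098 0.1983 0.0256] jaw 90.1 ydown [ 0.002  0.    -1.   ] q [ 0.22  0.39 -0.34  0.83 -0.    0.22] F [-0.3 -0.1  6.3] gap 0.026
```

View pics/w2.png

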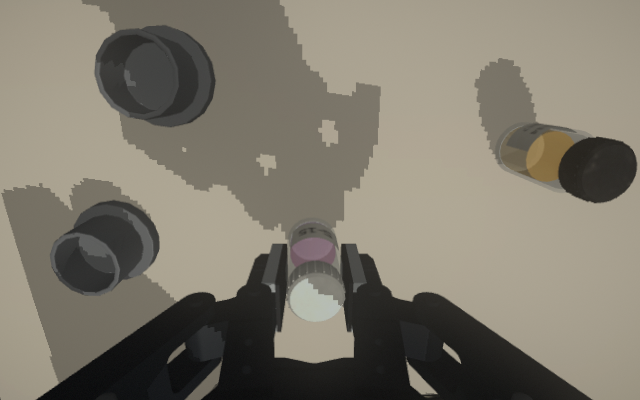

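move_arm:
  targets:
    - [0, 0, 0, 0, -30, 0, 20]
    - [0, 0, 0, 0, -70, 0, 20]
    - [0, 0, 0, 0, -110, 0, 20]
    - [0, 0, 0, 10, -110, -40, 20]
    - [0, 0, 0, 20, -110, -80, 20]
    - [0, 0, 0, 30, -110, -120, 20]
    - [0, 0, 0, 40, -110, -160, 20]
    - [0, 0, 0, 40, -110, -200, 20]
    - [0, 0, 0, 40, -110, -230, 20]
    - [0, 0, 0, 40, -110, -230, 20]
    - [0, 0, 0, 40, -110, -230, 20]

```text
time: 5.05
tcp_pos: [0.5499, -0.0333, 0.1355]
eef_rot: [-0.707, -0.0, -0.001, 0.707]
force: [0.6, 0.8, -0.0]
finger_gap: 0.0263
```

```bash
python3 look.py 3 socket carrier bend sample_mid
```

```text
t 5.05 tcp [ 0.5499 -0.0333  0.1355] jaw 89.9 ydown [ 0.002  0.001 -1.   ] q [-0.21  0.3  -0.16  1.1   0.   -0.21] F [ 0.6  0.8 -0. ] gap 0.0263
socket [544.5  27.9] 0.8 [0.4269 0.1259 0.038 ]
socket [473.  143.8] 0.67 [0.5072 0.086  0.038 ]
socket [245.4 117.7] 0.57 [ 0.4886 -0.0819  0.038 ]
carrier [255.7 117.9] 0.94 [ 0.4911 -0.0799  0.006 ]
carrier [456.3 138.9] 0.67 [0.5079 0.087  0.006 ]
carrier [516.3  34. ] 0.58 [0.4261 0.1249 0.006 ]
bend [161.1 170.5] 0.61 [ 0.5348 -0.1642  0.006 ]
sample_mid [307.8 265.6] 0.98 [ 0.6139 -0.0378  0.0285]
```

View pics/w3.png

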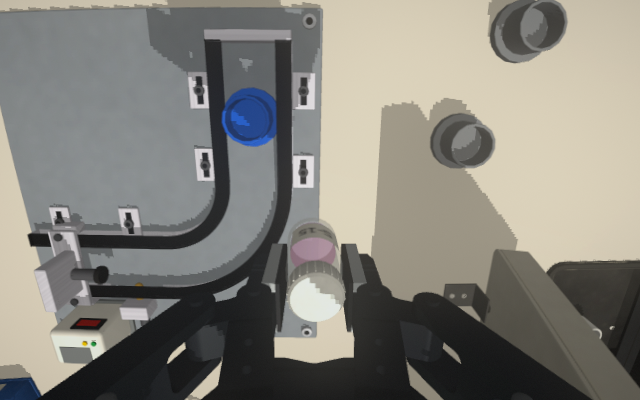

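```bash
python3 - <<'E'
from h import *
p=read_camera("wrist"); c=p["color"]
np.save("w3.npy",dict(p),allow_pickle=True)
hsv=cv2.cvtColor(c,cv2.COLOR_RGB2HSV); m=((hsv[...,0]>100)&(hsv[...,0]<125)&(hsv[...,1]>150)).astype(np.uint8); m[:,:200]=0;m[:,300:]=0;m[:80]=0;m[160:]=0
ys,xs=np.nonzero(m); print(xs.min(),xs.max(),ys.min(),ys.max())
big=cv2.resize(c[70:170,190:310],None,fx=6,fy=6,interpolation=0)
def dr(X,col):
    u=proj(p,X); cv2.circle(big,(int((u[0]-190+.5)*6),int((u[1]-70+.5)*6)),2,col,-1)
x0,y0=.489,-.081
for a in np.linspace(0,6.28,60):
    for z,rr,col in((.038,.0175,(255,0,0)),(.038,.015,(255,255,0)),(.014,.023,(0,255,0))):
        dr([x0+rr*np.cos(a),y0+rr*np.sin(a),z],col)
cv2.imwrite("pics/c3.png",big[:,:,::-1])
for nm,uv,z in [("screwFL",(310,20),.006),("screwBL",(307,332),.006),("lane R lip inner @100",(222,100),.0185),("lane L lip inner@100",(276,100),.0185),("end plate",(247,40),.0185)]: print(nm,at_z(p,uv,z))
E
```

```text
218 272 88 145
screwFL [ 0.41847525 -0.03315775  0.006     ]
screwBL [ 0.7034771  -0.03586735  0.006     ]
lane R lip inner @100 [ 0.47696671 -0.10067315  0.0185    ]
lane L lip inner@100 [ 0.47699239 -0.05904745  0.0185    ]
end plate [ 0.43436501 -0.07922555  0.0185    ]
```

View pics/c3.png

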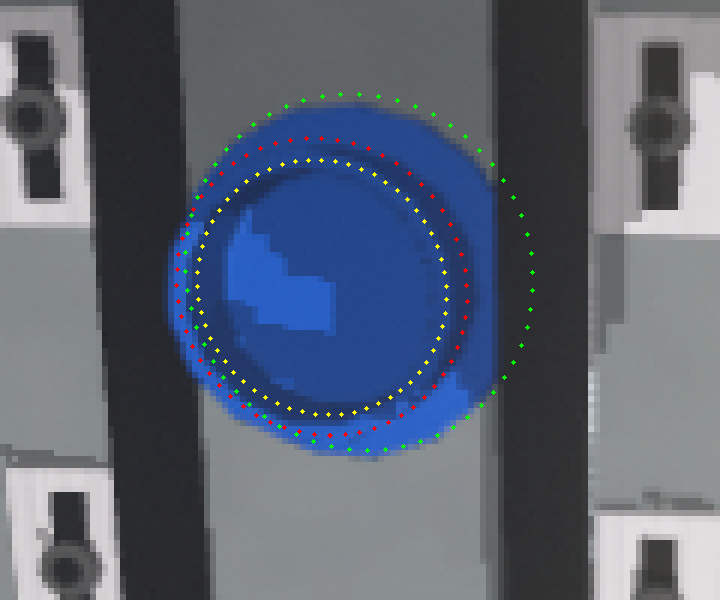

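```bash
python3 - <<'E'
from h import *
p=np.load("w3.npy",allow_pickle=True).item(); c=p["color"]
g=c[80:155,205:285,2].astype(float); g=np.clip((g-40)/(200-40),0,1)**.7*255
big=cv2.resize(g.astype(np.uint8),None,fx=9,fy=9,interpolation=cv2.INTER_CUBIC); big=cv2.cvtColor(big,8)
def dr(X,col):
    u=proj(p,X); cv2.circle(big,(int((u[0]-205+.5)*9),int((u[1]-80+.5)*9)),1,col,-1)
x0,y0=.490,-.0807
for a in np.linspace(0,6.28,50):
    for z,rr,col in((.038,.0175,(0,0,255)),(.038,.015,(0,255,255)),(.014,.023,(0,255,0)),(.020,.015,(255,0,255))):
        dr([x0+rr*np.cos(a),y0+rr*np.sin(a),z],col)
cv2.imwrite("pics/c4.png",big[:600])
E
```

```text
(no output)
```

View pics/c4.png

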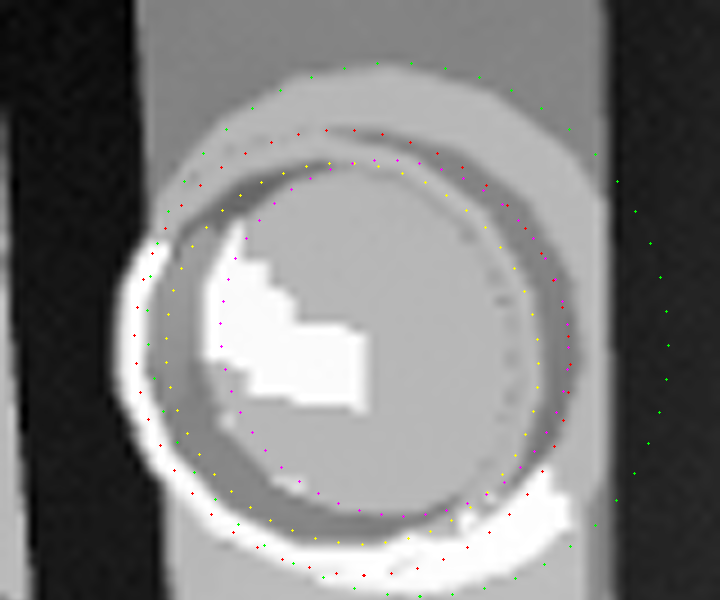

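```bash
python3 - <<'E'
from h import *
p=np.load("w3.npy",allow_pickle=True).item(); c=p["color"]
b=c[205:335,255:375,::-1]; big=cv2.resize(b,None,fx=4.6,fy=4.6,interpolation=0).copy()
s=r.read_state()["tcp_pos"]; zb=s[2]-.0256
x0,y0=s[0]-.001,s[1]
for a in np.linspace(0,6.28,60):
    for z,rr,col in((.057,.0115,(0,0,255)),(0.0,.0135,(0,255,0)),(.039,.0135,(0,255,255))):
        u=proj(p,[x0+rr*np.cos(a),y0+rr*np.sin(a),zb+z]); cv2.circle(big,(int((u[0]-255+.5)*4.6),int((u[1]-205+.5)*4.6)),1,col,-1)
cv2.imwrite("pics/c5.png",big)
print(np.linalg.inv(cv2.Rodrigues(np.array(p["rvec"]))[0])@-np.array(p["tvec"])-s)
E
```

```text
[-0.07812516 -0.0001591   0.14355977]
```

View pics/c5.png

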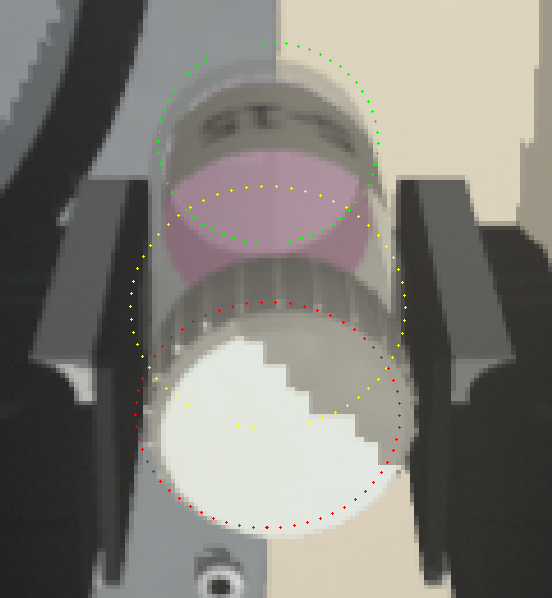

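move_arm:
  targets:
    - [0, 0, 0, -30, 0, -25, 20]
    - [0, 0, 0, -60, 0, -49, 20]
    - [0, 0, 0, -60, 30, -49, 20]
    - [0, 0, 0, -60, 50, -49, 20]
    - [0, 0, 0, -60, 62, -49, 20]
    - [0, 0, 0, -60, 62, -49, 20]
    - [0, 0, 0, -60, 62, -49, 20]

```text
time: 5.93
tcp_pos: [0.4902, -0.079, 0.0735]
eef_rot: [-0.707, -0.002, 0.001, 0.707]
force: [0.8, -0.1, 1.2]
finger_gap: 0.0257
```

```bash
python3 look.py 4; python3 - <<'E'
import cv2
c=cv2.imread("pics/w4.png"); cv2.imwrite("pics/c6.png",cv2.resize(c[180:340,220:410],None,fx=3.7,fy=3.7,interpolation=cv2.INTER_CUBIC))
E
```

```text
t 5.93 tcp [ 0.4902 -0.079   0.0735] jaw 90.3 ydown [ 0.001  0.001 -1.   ] q [-0.33  0.27 -0.39  0.91  0.   -0.33] F [ 0.8 -0.1  1.2] gap 0.0257
```

View pics/c6.png

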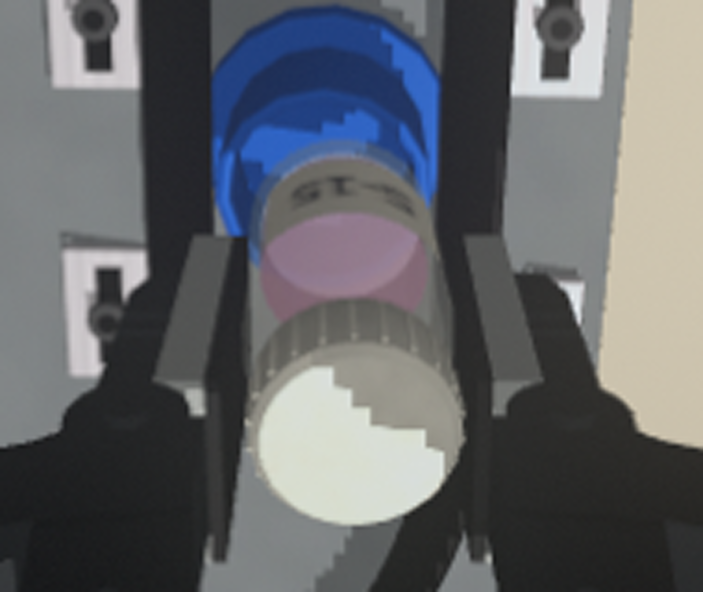

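move_arm:
  targets:
    - [0, -0.3, 0, 0, 0, -3, 20]
    - [0, -0.3, 0, 0, 0, -3, 20]
    - [0, -0.3, 0, 0, 0, -3, 20]
    - [0, -0.3, 0, 0, 0, -3, 20]

```text
time: 6.32
tcp_pos: [0.4911, -0.0823, 0.0746]
eef_rot: [-0.707, -0.005, 0.002, 0.707]
force: [0.6, -0.3, -0.5]
finger_gap: 0.026
```

```bash
python3 look.py 5; python3 - <<'E'
from h import *
p=read_camera("wrist"); c=p["color"][:,:,::-1]
L,Tp,f=260,165,7
g=c[Tp:Tp+80,L:L+95].astype(float); g=(np.clip(g/200,0,1)**.6*255).astype(np.uint8)
big=cv2.resize(g,None,fx=f,fy=f,interpolation=0).copy()
s=r.read_state()["tcp_pos"]; zb=s[2]-.0256
for cx,cy,L2 in ((.490,-.082,((.038,.0175,(0,0,255)),(.038,.015,(0,255,255)),(.014,.023,(255,0,255)))),(s[0],s[1],((zb,.0135,(0,255,0)),(zb+.01,.0135,(0,255,0))))):
  for a in np.linspace(0,6.28,70):
    for z,rr,col in L2:
        u=proj(p,[cx+rr*np.cos(a),cy+rr*np.sin(a),z]); cv2.circle(big,(int((u[0]-L+.5)*f),int((u[1]-Tp+.5)*f)),1,col,-1)
cv2.imwrite("pics/c7.png",big)
E
```

```text
t 6.32 tcp [ 0.4911 -0.0823  0.0746] jaw 90.6 ydown [ 0.004  0.    -1.   ] q [-0.34  0.27 -0.39  0.91  0.   -0.35] F [ 0.6 -0.3 -0.5] gap 0.026
```

View pics/c7.png

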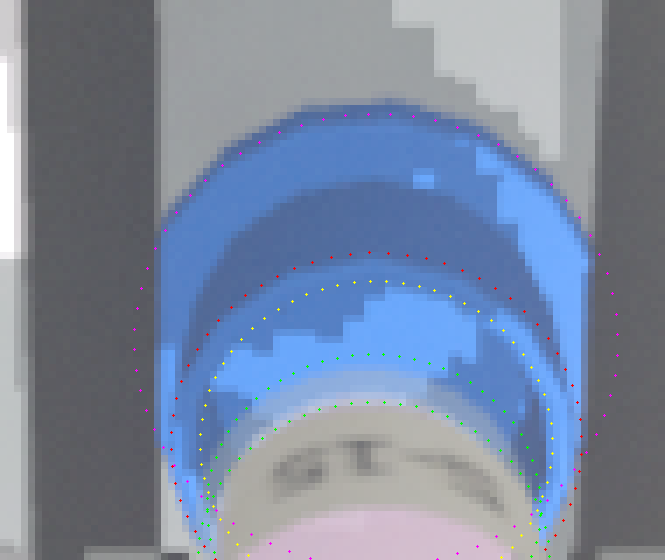

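move_arm:
  targets:
    - [0, 0.6, 0, -2.5, 0, 0, 20]
    - [0, 0.6, 0, -2.5, 0, 0, 20]
    - [0, 0.6, 0, -2.5, 5, 0, 20]
    - [0, 0.6, 0, -2.5, 9, 0, 20]
    - [0, 0.6, 0, -2.5, 13, 0, 20]
    - [0, 0.6, 0, -2.5, 16, 0, 20]
    - [0, 0.6, 0, -2.5, 16, 0, 20]
    - [0, 0.6, 0, -2.5, 16, 0, 20]

```text
time: 7.08
tcp_pos: [0.4885, -0.0822, 0.058]
eef_rot: [-0.707, -0.001, -0.001, 0.707]
force: [-0.2, -0.1, 0.1]
finger_gap: 0.0258
```

```bash
python3 look.py 6; python3 - <<'E'
import cv2
c=cv2.imread("pics/w6.png"); cv2.imwrite("pics/c8.png",cv2.resize(c[180:340,220:410],None,fx=3.7,fy=3.7,interpolation=cv2.INTER_CUBIC))
E
```

```text
t 7.08 tcp [ 0.4885 -0.0822  0.058 ] jaw 90.0 ydown [ 0.003  0.    -1.   ] q [-0.34  0.28 -0.42  0.87  0.   -0.34] F [-0.2 -0.1  0.1] gap 0.0258
```

View pics/c8.png

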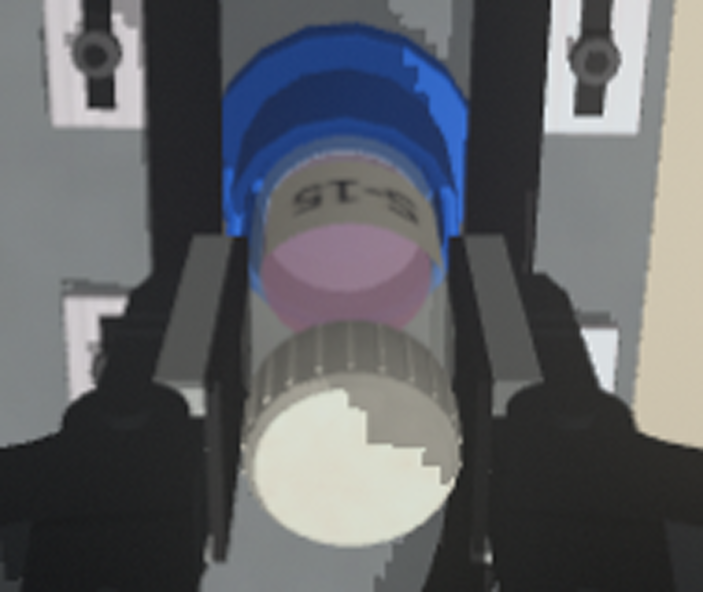

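move_arm:
  targets:
    - [0, 0, 0, 0, 3, 0, 20]
    - [0, 0, 0, 0, 6, 0, 20]
    - [0, 0, 0, 0, 9, 0, 20]
    - [0, 0, 0, 0, 11, 0, 20]
    - [0, 0, 0, 0, 12, 0, 20]
    - [0, 0, 0, 0, 12, 0, 20]

```text
time: 7.63
tcp_pos: [0.488, -0.0821, 0.0455]
eef_rot: [-0.707, -0.001, -0.001, 0.707]
force: [0.0, 0.1, -1.3]
finger_gap: 0.026
```

```bash
python3 look.py 7; python3 - <<'E'
import cv2
c=cv2.imread("pics/w7.png"); cv2.imwrite("pics/c9.png",cv2.resize(c[180:340,220:410],None,fx=3.7,fy=3.7,interpolation=cv2.INTER_CUBIC))
E
```

```text
t 7.63 tcp [ 0.488  -0.0821  0.0455] jaw 90.0 ydown [ 0.002  0.001 -1.   ] q [-0.34  0.3  -0.44  0.84  0.   -0.34] F [ 0.   0.1 -1.3] gap 0.026
```

View pics/c9.png

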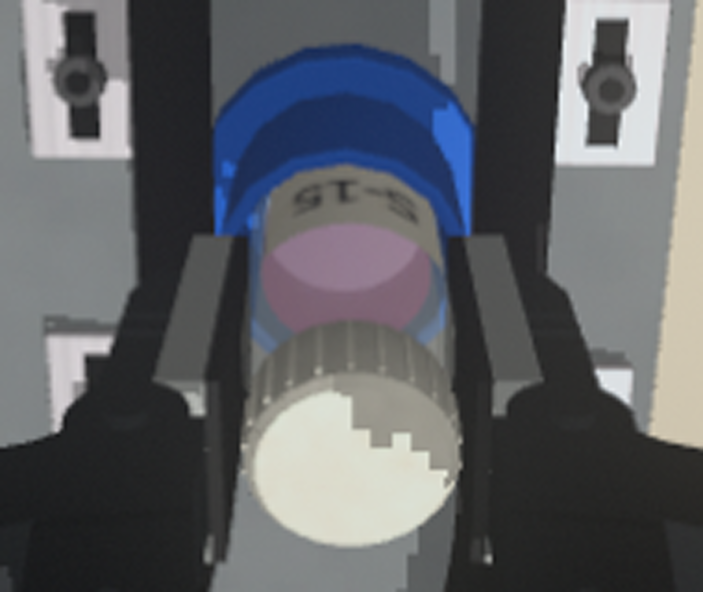

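move_arm:
  targets:
    - [0, 0, 0, 0, 0, 0, 32]
    - [0, 0, 0, 0, 0, 0, 40]
    - [0, 0, 0, 0, 0, 0, 55]
    - [0, 0, 0, 0, 0, 0, 60]
    - [0, 0, 0, 0, 0, 0, 60]
    - [0, 0, 0, 0, -30, 0, 60]
    - [0, 0, 0, 0, -65, 0, 60]
    - [0, 0, 0, 0, -100, 0, 60]
    - [0, 0, 0, 0, -100, 0, 60]
    - [0, 0, 0, 0, -100, 0, 60]

```text
time: 8.52
tcp_pos: [0.4889, -0.0825, 0.1477]
eef_rot: [0.707, 0.002, 0.002, -0.707]
force: [-0.3, 1.5, -0.2]
finger_gap: 0.06
```

```bash
python3 look.py 8; python3 - <<'E'
from h import *
p=np.load("w3.npy",allow_pickle=True).item(); c=p["color"]
for col in (100,130):
    print(col, c[225:310,col].mean(1).astype(int))
    
E
```

```text
t 8.52 tcp [ 0.4889 -0.0825  0.1477] jaw 90.0 ydown [ 0.006 -0.001 -1.   ] q [-0.34  0.2  -0.27  1.09  0.   -0.34] F [-0.3  1.5 -0.2] gap 0.06
100 [100 100 100 100 124 134 135 144 116  31  32  31  31  30  31  30  30  30
  32  35  32  55  88  98  98  97  98 119 136 137 138 138 138 138 138 137
 136 137 136 111  44  28  29  29  29  28  26  27  27  28  27  26  27  27
  25  26  71 126 124  65  27  25  26  27  28  25  25  25  27  26  23  89
  96  67  65  85  85  98 113 112 112 112 113 112 112]
130 [206 159 145 146 146 119  89  85 144  92  38  34  34  33  34  33  34  34
  34  33  33  33  64 138 138 137 137 137 136 136 136 135 136 137 137 136
 136 136 135 135 136 136 136 137 138 138 138 129 107  97  98  98  98  97
  97  97  97  97  97  92  31  27  28  28  27  28  27  27  27  28  26  37
  73  98  98 100 100 102 102 100  99 128 178 201 201]
```

View pics/w8.png

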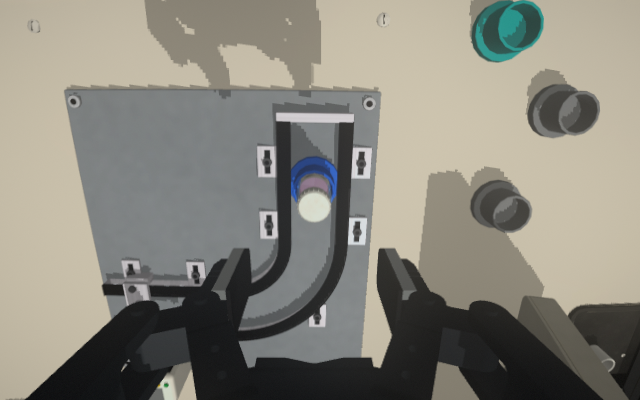

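```bash
python3 - <<'E'
from h import *
p=np.load("w3.npy",allow_pickle=True).item()
a=at_z(p,(130,247),.0185);b=at_z(p,(130,284.7),.0165);e=at_z(p,(130,234.7),.0185);f=at_z(p,(130,296.5),.0185);print("w3",a,b,"mid",(a+b)/2,"outer mid",(e+f)/2)
print("stop pad",at_z(p,(102,274),.014),at_z(p,(107,274),.014),"plunger notch/bracket", at_z(p,(140,300),.02))
# drawn
cx,cy,yaw=.561,-.1635,np.radians(-.55)
def tw(x,y,z=0): return np.array([cx+np.cos(yaw)*x-np.sin(yaw)*y, cy+np.sin(yaw)*x+np.cos(yaw)*y, z])
for n,q in dict(bay=(.06,-.055),bend0=(-.02,.08),bend1=(.06,0),load=(-.13,.08),screw=(-.1425,.1275)).items(): print(n,tw(*q))
w8=read_camera("wrist")
print("screws w8",at_z(w8,(369,103),.006),at_z(w8,(73,101),.006))
t=read_camera("top"); g=t["color"].mean(2).astype(int)
cv2.imwrite("pics/t8.png",cv2.resize(t["color"][135:180,340:405,::-1],None,fx=11,fy=11,interpolation=0))
print(g[138:175,360])
E
```

```text
w3 [ 0.60259476 -0.19370546  0.0185    ] [ 0.64288005 -0.20199362  0.0165    ] mid [ 0.6227374  -0.19784954  0.0175    ] outer mid [ 0.62255062 -0.19732682  0.0185    ]
stop pad [ 0.63341423 -0.22883122  0.014     ] [ 0.63331569 -0.22391976  0.014     ] plunger notch/bracket [ 0.6571371  -0.19304244  0.02      ]
bay [ 0.62046928 -0.21907342  0.        ]
bend0 [ 0.54176885 -0.0833117   0.        ]
bend1 [ 0.62099724 -0.16407595  0.        ]
load [ 0.43177392 -0.08225579  0.        ]
screw [ 0.41973046 -0.03463799  0.        ]
screws w8 [ 0.41786754 -0.03529309  0.006     ] [ 0.41440636 -0.2874428   0.006     ]
[109 128 131 131 128  85  62  46  22  12   7  24  58  63  65  88  93  93
  93  95  95  95  95  94  96  94  48  14   8  16  57  81 100 107 106 108
 105]
```

View pics/t8.png

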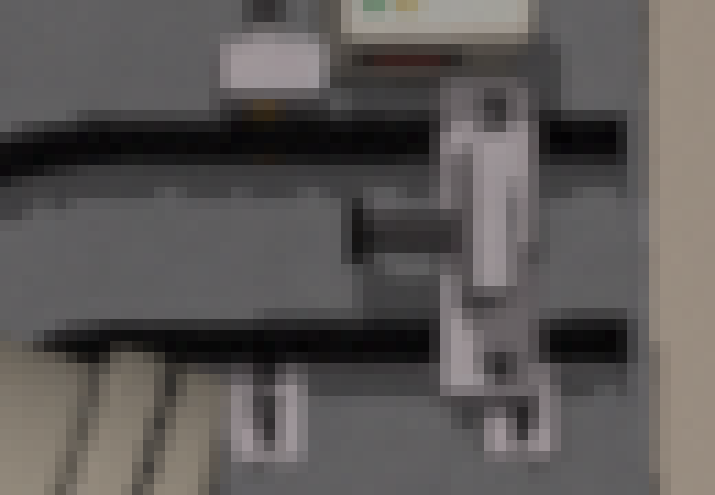

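```bash
python3 - <<'E'
from h import *
t=read_camera("top")
print("plunger",at_z(t,(364,145),.014),"pad",at_z(t,(371.8,155.6),.012),at_z(t,(371.8,155.6),.02), "mid lane", at_z(t,(360,147.7),.0185),at_z(t,(360,166),.0185))
# carrier path
yaw=np.radians(-.6)
ex=np.array([np.cos(yaw),np.sin(yaw)]); ey=np.array([-np.sin(yaw),np.cos(yaw)])
# straight 1 passes (.490,-.0825); straight 2 passes (.6225,-.197)
A=np.array([.490,-.0825]);B=np.array([.6225,-.197])
y1=A@ey; x2=B@ex; C=(x2-.08,y1-.08)
print("bend centre",C[0]*ex+C[1]*ey)
off=.0285
p,M,s=T()
def show(c,jaw):
    a=np.radians(jaw-90); d=np.array([np.cos(a),np.sin(a)]); tcp=c-off*d; return tcp
for k in range(0,91,15):
    th=np.radians(k); c=(C[0]+.08*np.sin(th))*ex+(C[1]+.08*np.cos(th))*ey
    print(k,np.round(c*1000,1),np.round(show(c,90-.6-k)*1000,1))
print(row([.447,-.082,.10],89.5),row([.447,-.082,.024],89.5))
st()
E
```

```text
plunger [ 0.65705202 -0.20344686  0.014     ] pad [ 0.62694783 -0.22460971  0.012     ] [ 0.62565518 -0.22367087  0.02      ] mid lane [ 0.64883777 -0.19160305  0.0185    ] [ 0.59742767 -0.19010657  0.0185    ]
bend centre [ 0.54285107 -0.16305786]
0 [543.7 -83.1] [515.2 -82.8]
15 [564.4 -86. ] [536.9 -78.3]
30 [583.6 -94.2] [559.  -79.7]
45 [ 600.  -107.1] [580.1 -86.7]
60 [ 612.5 -123.8] [598.6 -99. ]
75 [ 620.3 -143.2] [ 613.3 -115.6]
90 [ 622.8 -163.9] [ 623.1 -135.4]
[ -0.1   0.5   0.  -40.3  44.6  -0.1] [-1.000e-01  5.000e-01  0.000e+00 -4.030e+01  1.206e+02 -2.000e-01]
t 8.72 tcp [ 0.4873 -0.082   0.1446] jaw 90.0 ydown [ 0.     0.001 -1.   ] q [-0.34  0.21 -0.27  1.09  0.   -0.34] F [0.4 1.3 0.4] gap 0.0599
```

move_arm:
  targets:
    - [0, 0.5, 0, -20, 0, 0, 0]
    - [0, 0.5, 0, -34, 0, 0, 0]
    - [0, 0.5, 0, -34, 0, 0, 0]
    - [0, 0.5, 0, -34, 10, 0, 0]
    - [0, 0.5, 0, -34, 30, 0, 0]
    - [0, 0.5, 0, -34, 60, 0, 0]
    - [0, 0.5, 0, -34, 90, 0, 0]
    - [0, 0.5, 0, -34, 110, 0, 0]
    - [0, 0.5, 0, -34, 119, 0, 0]
    - [0, 0.5, 0, -34, 119, 0, 0]
    - [0, 0.5, 0, -34, 119, 0, 0]

```text
time: 9.63
tcp_pos: [0.4535, -0.0818, 0.0256]
eef_rot: [-0.706, 0.003, -0.003, 0.708]
force: [-0.6, 0.5, 0.7]
finger_gap: -0.0006
```

```bash
python3 look.py 9
```

```text
t 9.63 tcp [ 0.4535 -0.0818  0.0256] jaw 89.5 ydown [-0.001  0.002 -1.   ] q [-0.36  0.27 -0.54  0.76  0.   -0.35] F [-0.6  0.5  0.7] gap -0.0006
```

View pics/w9.png

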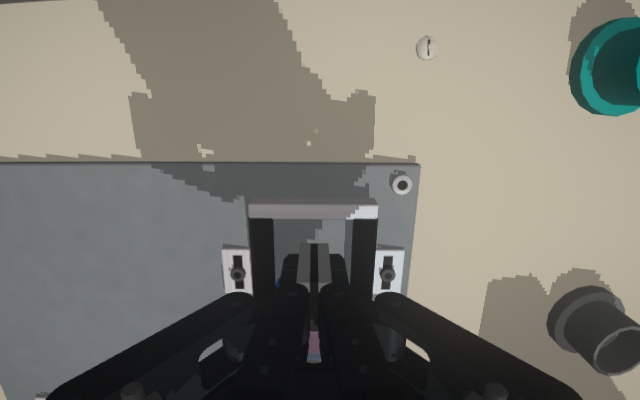

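move_arm:
  targets:
    - [0, 0, 0, 4, 0, 0, 0]
    - [0, 0, 0, 8, 0, 0, 0]
    - [0, 0, 0, 12, 0, 0, 0]
    - [0, 0, 0, 16, 0, 0, 0]
    - [0, 0, 0, 20, 0, 0, 0]
    - [0, 0, 0, 25, 0, 0, 0]
    - [0, 0, 0, 30, 0, 0, 0]
    - [0, 0, 0, 35, 0, 0, 0]
    - [0, 0, 0, 40, 0, 0, 0]

```text
time: 10.43
tcp_pos: [0.4945, -0.0824, 0.0263]
eef_rot: [-0.707, 0.003, -0.003, 0.708]
force: [-0.2, 0.9, 0.4]
finger_gap: -0.0
```

```bash
python3 - <<'E'
from h import *
st()
for n in ("top","scene"):
    t=read_camera(n); 
    b=(300,130,410,240) if n=="top" else (230,130,410,260)
    c=t["color"][b[1]:b[3],b[0]:b[2],::-1]; f=4.2; cv2.imwrite(f"pics/{n}9.png",cv2.resize(c,None,fx=f,fy=f,interpolation=cv2.INTER_CUBIC))
E
```

```text
t 10.43 tcp [ 0.4945 -0.0824  0.0263] jaw 89.5 ydown [ 0.001  0.001 -1.   ] q [-0.33  0.33 -0.45  0.79  0.   -0.32] F [-0.2  0.9  0.4] gap -0.0
```

View pics/scene9.png

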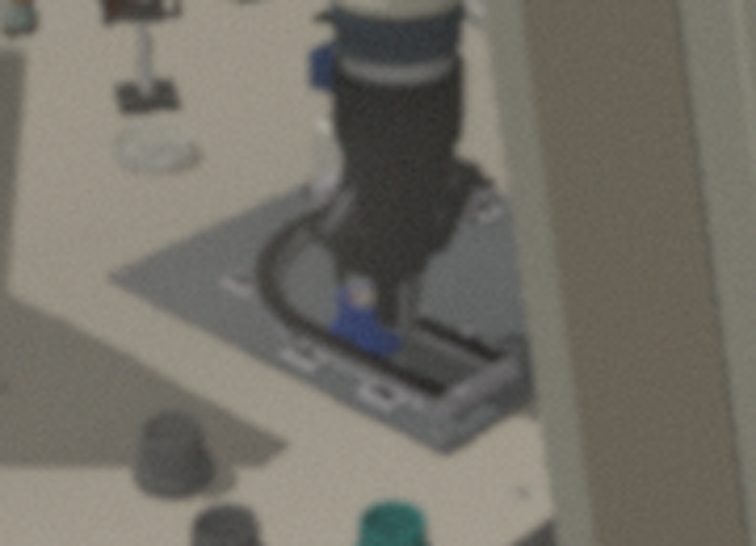

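View pics/top9.png

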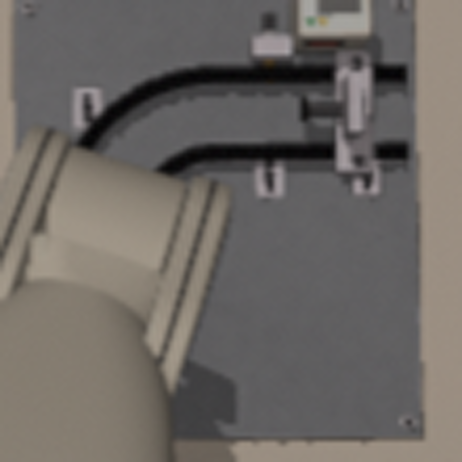

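```bash
cat > arc.py <<'E'
from h import *
yaw=np.radians(-.6); ex=np.array([np.cos(yaw),np.sin(yaw)]); ey=np.array([-np.sin(yaw),np.cos(yaw)]); C=np.array([.54285,-.16306])
def way(k,off=.0285,past=0):
    th=np.radians(k); c=C+.08*np.sin(th)*ex+.08*np.cos(th)*ey; a=yaw-th; d=np.array([np.cos(a),np.sin(a)]); c=c+past*d
    return c,c-off*d,90-.6-k
E
python3 - <<'E'
from arc import *
st()
for k in range(0,91,6):
    c,t,j=way(k); print(k,row([t[0],t[1],.025],j))
E
```

```text
t 10.53 tcp [ 0.4949 -0.0825  0.0263] jaw 89.5 ydown [ 0.001  0.001 -1.   ] q [-0.33  0.33 -0.45  0.79  0.   -0.32] F [-0.1  0.1 -0.5] gap 0.0001
0 [-0.1  0.1  0.1 20.3  1.3 -0.1]
6 [-0.1  6.1  0.1 28.8  1.3  2.4]
12 [-0.1 12.1  0.1 37.5  1.3  4. ]
18 [-0.1 18.1  0.1 46.4  1.3  4.7]
24 [-0.1 24.1  0.1 55.3  1.3  4.5]
30 [-0.1 30.1  0.1 64.1  1.3  3.3]
36 [-0.1 36.1  0.  72.7  1.3  1.3]
42 [-0.1 42.1  0.  81.1  1.4 -1.7]
48 [-0.1 48.1  0.  89.1  1.4 -5.5]
54 [ -0.1  54.1   0.   96.7   1.4 -10.2]
60 [-1.000e-01  6.010e+01  0.000e+00  1.038e+02  1.400e+00 -1.560e+01]
66 [-1.000e-01  6.610e+01  0.000e+00  1.102e+02  1.400e+00 -2.170e+01]
72 [-1.00e-01  7.21e+01  0.00e+00  1.16e+02  1.40e+00 -2.85e+01]
78 [-1.00e-01  7.81e+01  0.00e+00  1.21e+02  1.40e+00 -3.58e+01]
84 [-1.000e-01  8.410e+01  0.000e+00  1.253e+02  1.400e+00 -4.360e+01]
90 [-1.000e-01  9.010e+01  0.000e+00  1.287e+02  1.400e+00 -5.180e+01]
```

move_arm:
  targets:
    - [0, 0, 0, 4, 1, 0, 0]
    - [0, 0, 0, 8, 1, 0, 0]
    - [0, 0, 0, 12, 1, 0, 0]
    - [0, 0, 0, 16, 1, 0, 0]
    - [0, 0, 0, 20, 1, 0, 0]
    - [0, 3, 0, 24.5, 1, 1.2, 0]
    - [0, 6, 0, 29, 1, 2.4, 0]
    - [0, 9, 0, 33, 1, 3.3, 0]
    - [0, 12, 0, 37.5, 1, 4, 0]
    - [0, 15, 0, 42, 1, 4.5, 0]
    - [0, 18, 0, 46.5, 1, 4.7, 0]
    - [0, 21, 0, 51, 1, 4.7, 0]
    - [0, 24, 0, 55.5, 1, 4.5, 0]
    - [0, 27, 0, 60, 1, 4, 0]
    - [0, 30, 0, 64, 1, 3.3, 0]

```text
time: 11.78
tcp_pos: [0.5594, -0.0796, 0.0253]
eef_rot: [-0.681, 0.186, -0.187, 0.682]
force: [-1.2, -0.2, -0.6]
finger_gap: -0.0003
```

```bash
python3 look.py 10; python3 - <<'E'
from arc import *
for n in ("scene",):
    t=read_camera(n); b=(230,130,410,260)
    c=t["color"][b[1]:b[3],b[0]:b[2],::-1]; f=4.2; cv2.imwrite(f"pics/{n}10.png",cv2.resize(c,None,fx=f,fy=f,interpolation=cv2.INTER_CUBIC))
for k in range(24,91,6):
    c,t,j=way(k); print(k,row([t[0],t[1],.025],j))
E
```

```text
t 11.78 tcp [ 0.5594 -0.0796  0.0253] jaw 59.4 ydown [ 0.001  0.001 -1.   ] q [-0.29  0.42 -0.3   0.85  0.    0.24] F [-1.2 -0.2 -0.6] gap -0.0003
24 [-0.1 -5.9  0.1 -8.8  0.3 -3.6]
30 [-0.1  0.1  0.1 -0.6  0.3 -0.2]
36 [-0.1  6.1  0.   7.9  0.3  2.3]
42 [-0.1 12.1  0.  16.6  0.3  4. ]
48 [-0.1 18.1  0.  25.5  0.3  4.7]
54 [-0.1 24.1  0.  34.4  0.3  4.4]
60 [-0.1 30.1  0.  43.2  0.3  3.3]
66 [-0.1 36.1  0.  51.9  0.3  1.2]
72 [-0.1 42.1  0.  60.2  0.3 -1.7]
78 [-0.1 48.1  0.  68.3  0.3 -5.6]
84 [ -0.1  54.1   0.   75.8   0.3 -10.2]
90 [ -0.1  60.1  -0.   82.9   0.3 -15.6]
```

View pics/scene10.png

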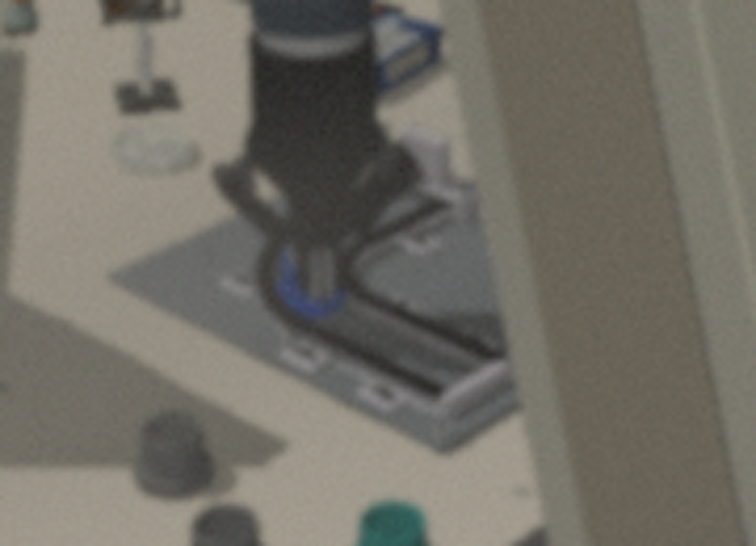

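View pics/w10.png

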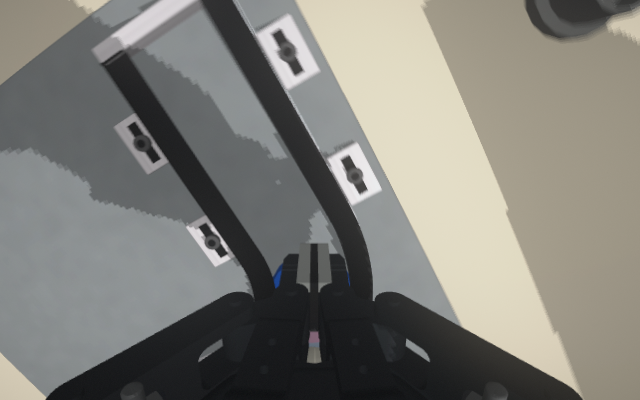

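Force stays about 1 N, so I continue around to 78°.

move_arm:
  targets:
    - [0, 3, 0, 4, 0, 1.2, 0]
    - [0, 6, 0, 8, 0, 2.3, 0]
    - [0, 9, 0, 12, 0, 3.2, 0]
    - [0, 12, 0, 16.5, 0, 4, 0]
    - [0, 15, 0, 21, 0, 4.4, 0]
    - [0, 18, 0, 25.5, 0, 4.7, 0]
    - [0, 21, 0, 30, 0, 4.6, 0]
    - [0, 24, 0, 34.5, 0, 4.4, 0]
    - [0, 27, 0, 39, 0, 4, 0]
    - [0, 30, 0, 43, 0, 3.3, 0]
    - [0, 33, 0, 47.5, 0, 2.3, 0]
    - [0, 36, 0, 52, 0, 1.2, 0]
    - [0, 39, 0, 56, 0, -0.2, 0]
    - [0, 42, 0, 60, 0, -1.7, 0]
    - [0, 45, 0, 64, 0, -3.5, 0]
    - [0, 48, 0, 68, 0, -5.5, 0]

```text
time: 13.22
tcp_pos: [0.6155, -0.1191, 0.0253]
eef_rot: [-0.547, 0.448, -0.448, 0.548]
force: [-0.3, -0.5, 1.1]
finger_gap: 0.0001
```

```bash
python3 look.py 11; python3 - <<'E'
from arc import *
for n in ("scene",):
    t=read_camera(n); b=(230,130,410,260)
    c=t["color"][b[1]:b[3],b[0]:b[2],::-1]; f=4.2; cv2.imwrite(f"pics/{n}11.png",cv2.resize(c,None,fx=f,fy=f,interpolation=cv2.INTER_CUBIC))
for k in range(72,91,6):
    c,t,j=way(k); print(k,row([t[0],t[1],.025],j))
for q in (.01,.02,.03,.04,.05):
    c,t,j=way(90,past=q); print(q,c,row([t[0],t[1],.025],j))
E
```

```text
t 13.22 tcp [ 0.6155 -0.1191  0.0253] jaw 11.4 ydown [ 0.001  0.001 -1.   ] q [-0.33  0.51 -0.14  0.92  0.    1.05] F [-0.3 -0.5  1.1] gap 0.0001
72 [-0.1 -5.9 -0.  -8.4  0.2 -3.4]
78 [-0.1  0.1 -0.  -0.2  0.2  0. ]
84 [-0.1  6.1 -0.   8.3  0.2  2.6]
90 [-0.1 12.1 -0.  17.   0.2  4.2]
0.01 [ 0.6227409  -0.17389719] [-0.1 12.1 -0.  26.8  0.2  2.1]
0.02 [ 0.62263618 -0.18389665] [-0.1 12.1 -0.  36.6  0.2  0. ]
0.03 [ 0.62253146 -0.1938961 ] [-0.1 12.1 -0.  46.4  0.2 -2.1]
0.04 [ 0.62242674 -0.20389555] [-0.1 12.1 -0.  56.2  0.2 -4.2]
0.05 [ 0.62232202 -0.213895  ] [-0.1 12.1 -0.  65.9  0.2 -6.3]
```

View pics/scene11.png

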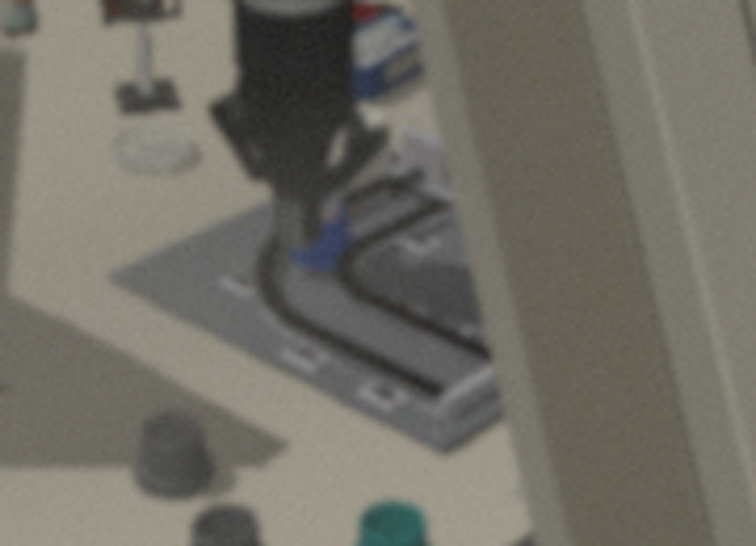

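View pics/w11.png

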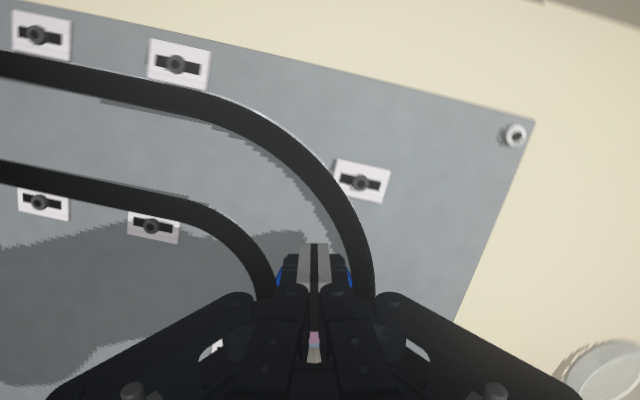

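move_arm:
  targets:
    - [0, 3, 0, 4, 0, 1.4, 0]
    - [0, 6, 0, 8.3, 0, 2.6, 0]
    - [0, 9, 0, 12.5, 0, 3.5, 0]
    - [0, 12, 0, 17, 0, 4.2, 0]
    - [0, 12, 0, 21, 0, 3.3, 0]
    - [0, 12, 0, 25, 0, 2.5, 0]
    - [0, 12, 0, 29, 0, 1.6, 0]
    - [0, 12, 0, 31.5, 0, 1, 0]
    - [0, 12, 0, 31.5, 0, 1, 0]

```text
time: 14.07
tcp_pos: [0.6227, -0.1508, 0.0252]
eef_rot: [0.497, -0.502, 0.502, -0.498]
force: [-0.5, -0.5, 0.2]
finger_gap: -0.0001
```

```bash
python3 look.py 12; python3 - <<'E'
from arc import *
for n in ("scene","top"):
    t=read_camera(n); b=(280,130,390,210) if n=="scene" else (300,120,410,200)
    c=t["color"][b[1]:b[3],b[0]:b[2],::-1]; f=7; cv2.imwrite(f"pics/{n}12.png",cv2.resize(c,None,fx=f,fy=f,interpolation=cv2.INTER_CUBIC))
for q in (.015,.02,.03,.04,.05):
    c,t,j=way(90,past=q); print(q,c,row([t[0],t[1],.025],j))
E
```

```text
t 14.07 tcp [ 0.6227 -0.1508  0.0252] jaw -0.5 ydown [ 0.002  0.001 -1.   ] q [-0.37  0.53 -0.1   0.94  0.    1.21] F [-0.5 -0.5  0.2] gap -0.0001
0.015 [ 0.62268854 -0.17889692] [-0.1  0.1 -0.1  0.2  0.2  0.2]
0.02 [ 0.62263618 -0.18389665] [-0.1  0.1 -0.1  5.2  0.2  0.2]
0.03 [ 0.62253146 -0.1938961 ] [-0.1  0.1 -0.1 15.2  0.2  0.2]
0.04 [ 0.62242674 -0.20389555] [-0.1  0.1 -0.1 25.2  0.2  0.1]
0.05 [ 0.62232202 -0.213895  ] [-0.1  0.1 -0.1 35.2  0.2  0.1]
```

View pics/scene12.png

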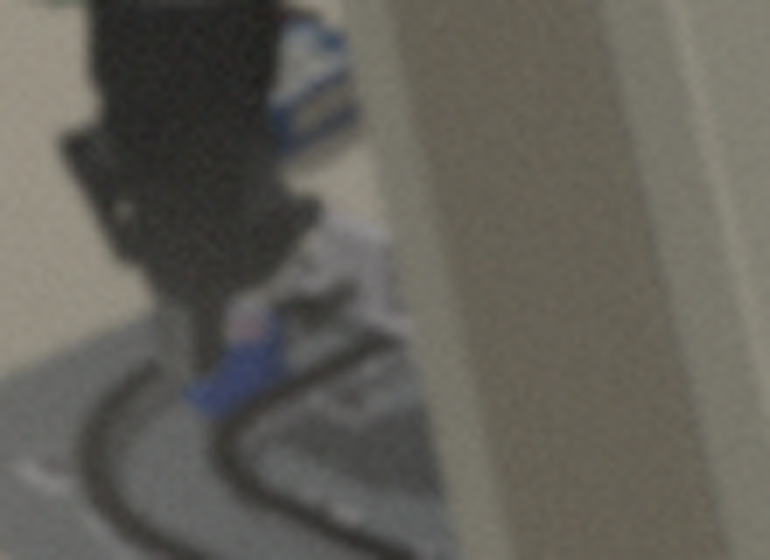

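View pics/top12.png

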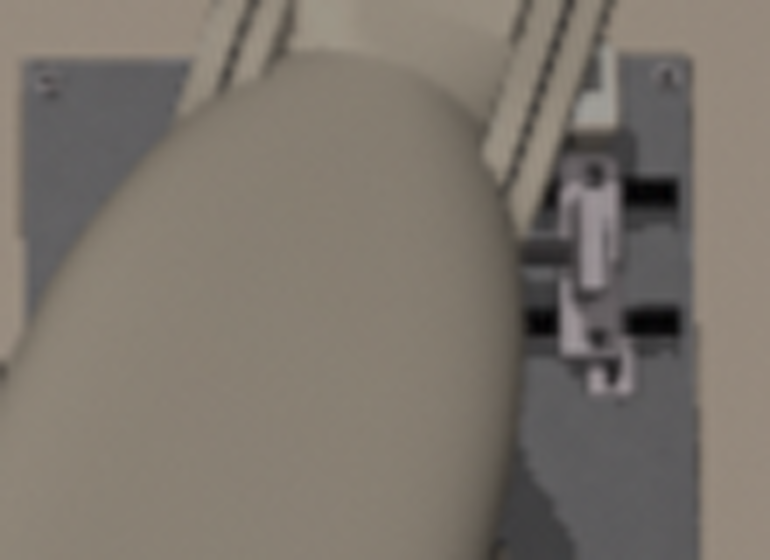

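View pics/w12.png

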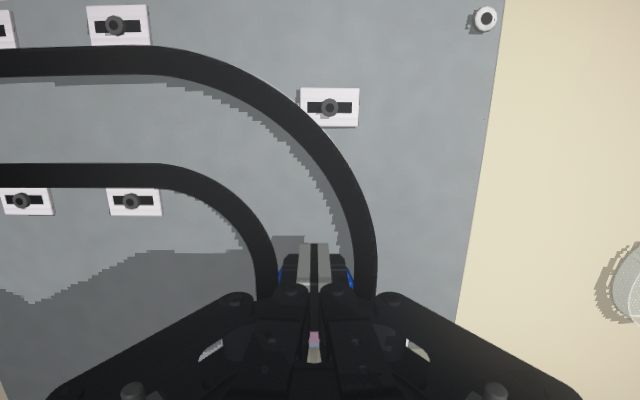

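move_arm:
  targets:
    - [0, 0, 0, 1.5, 0, 0, 0]
    - [0, 0, 0, 3, 0, 0, 0]
    - [0, 0, 0, 4.5, 0, 0, 0]
    - [0, 0, 0, 6, 0, 0, 0]
    - [0, 0, 0, 7, 0, 0, 0]
    - [0, 0, 0, 8, 0, 0, 0]

```text
time: 14.72
tcp_pos: [0.6228, -0.1583, 0.0252]
eef_rot: [0.497, -0.502, 0.502, -0.498]
force: [0.2, -0.3, 0.4]
finger_gap: 0.0002
```

move_arm:
  targets:
    - [0, 0, 0, 1, 0, 0, 0]
    - [0, 0, 0, 2, 0, 0, 0]
    - [0, 0, 0, 2, 0, 0, 0]

```text
time: 14.97
tcp_pos: [0.6227, -0.1606, 0.0252]
eef_rot: [0.497, -0.502, 0.502, -0.498]
force: [-0.1, -0.7, 0.2]
finger_gap: 0.0001
```

move_arm:
  targets:
    - [0, 0, 0, 1, 0, 0, 0]
    - [0, 0, 0, 2, 0, 0, 0]
    - [0, 0, 0, 2, 0, 0, 0]

```text
time: 15.22
tcp_pos: [0.6227, -0.1628, 0.0252]
eef_rot: [0.497, -0.502, 0.502, -0.498]
force: [0.4, -0.6, -0.0]
finger_gap: 0.0004
```

move_arm:
  targets:
    - [0, 0, 0, 1, 0, 0, 0]
    - [0, 0, 0, 2, 0, 0, 0]
    - [0, 0, 0, 2, 0, 0, 0]

```text
time: 15.47
tcp_pos: [0.6226, -0.1646, 0.0252]
eef_rot: [0.497, -0.502, 0.502, -0.498]
force: [-0.8, 1.9, 1.2]
finger_gap: 0.0001
```

move_arm:
  targets:
    - [0, 0, 0, 0.7, 0, 0, 0]
    - [0, 0, 0, 1.5, 0, 0, 0]
    - [0, 0, 0, 1.5, 0, 0, 0]

```text
time: 15.72
tcp_pos: [0.6226, -0.1655, 0.0253]
eef_rot: [-0.497, 0.502, -0.502, 0.499]
force: [-0.5, 5.7, 3.4]
finger_gap: -0.0001
```

move_arm:
  targets:
    - [0, 0, 0, 0.7, 0, 0, 0]
    - [0, 0, 0, 1.5, 0, 0, 0]
    - [0, 0, 0, 1.5, 0, 0, 0]

```text
time: 15.97
tcp_pos: [0.6226, -0.1661, 0.0255]
eef_rot: [-0.497, 0.502, -0.501, 0.5]
force: [0.5, 5.5, 2.8]
finger_gap: -0.0
```

move_arm:
  targets:
    - [0, 0, 0, 0.7, 0, 0, 0]
    - [0, 0, 0, 1.5, 0, 0, 0]
    - [0, 0, 0, 1.5, 0, 0, 0]

```text
time: 16.22
tcp_pos: [0.6226, -0.1666, 0.0257]
eef_rot: [-0.496, 0.503, -0.501, 0.5]
force: [-0.8, 6.4, 3.2]
finger_gap: 0.0001
```

move_arm:
  targets:
    - [0, 0, 0, 0.7, 0, 0, 0]
    - [0, 0, 0, 1.5, 0, 0, 0]
    - [0, 0, 0, 1.5, 0, 0, 0]

```text
time: 16.47
tcp_pos: [0.6226, -0.1673, 0.0258]
eef_rot: [-0.496, 0.503, -0.5, 0.501]
force: [0.8, 6.2, 2.8]
finger_gap: -0.0
```

```bash
python3 - <<'E'
from h import *
st(); print(row([.6225,-.170,.025],-.6))
E
```

```text
t 16.47 tcp [ 0.6226 -0.1673  0.0258] jaw -0.4 ydown [ 0.002  0.007 -1.   ] q [-0.4   0.54 -0.09  0.95  0.01  1.18] F [0.8 6.2 2.8] gap -0.0
[-0.1  0.2 -0.4  2.7  0.8 -0.1]
```

move_arm:
  targets:
    - [0, 0, -0.4, 1, 0.5, 0, 0]
    - [0, 0, -0.4, 2, 0.7, 0, 0]
    - [0, 0, -0.4, 2.5, 0.7, 0, 0]
    - [0, 0, -0.4, 2.5, 0.7, 0, 0]

```text
time: 16.8
tcp_pos: [0.6226, -0.1689, 0.0253]
eef_rot: [0.498, -0.501, 0.502, -0.5]
force: [-0.5, 5.4, 3.0]
finger_gap: -0.0
```

move_arm:
  targets:
    - [0, 0, -0.2, 1, 0.3, 0, 0]
    - [0, 0, -0.2, 2, 0.5, 0, 0]
    - [0, 0, -0.2, 2.5, 0.5, 0, 0]
    - [0, 0, -0.2, 2.5, 0.5, 0, 0]

```text
time: 17.13
tcp_pos: [0.6226, -0.1707, 0.0249]
eef_rot: [0.498, -0.5, 0.502, -0.499]
force: [-1.0, 4.8, 2.9]
finger_gap: -0.0001
```

```bash
python3 - <<'E'
from h import *
st()
E
```

```text
t 17.13 tcp [ 0.6226 -0.1707  0.0249] jaw -0.3 ydown [ 0.003 -0.001 -1.   ] q [-0.4   0.54 -0.09  0.94  0.    1.18] F [-1.   4.8  2.9] gap -0.0001
```

move_arm:
  targets:
    - [0, 0, -0.1, 1, 0, 0, 0]
    - [0, 0, -0.1, 2, 0, 0, 0]
    - [0, 0, -0.1, 2, 0, 0, 0]

```text
time: 17.38
tcp_pos: [0.6225, -0.1722, 0.025]
eef_rot: [0.499, -0.5, 0.502, -0.499]
force: [0.2, 4.2, 3.6]
finger_gap: -0.0
```

move_arm:
  targets:
    - [0, 0, -0.1, 1, 0, 0, 0]
    - [0, 0, -0.1, 2, 0, 0, 0]
    - [0, 0, -0.1, 2, 0, 0, 0]

```text
time: 17.63
tcp_pos: [0.6226, -0.1739, 0.0252]
eef_rot: [0.499, -0.5, 0.502, -0.499]
force: [-0.1, 3.7, 2.4]
finger_gap: 0.0003
```

move_arm:
  targets:
    - [0, 0, -0.1, 1, 0, 0, 0]
    - [0, 0, -0.1, 2, 0, 0, 0]
    - [0, 0, -0.1, 2, 0, 0, 0]

```text
time: 17.88
tcp_pos: [0.6226, -0.1758, 0.0252]
eef_rot: [0.499, -0.499, 0.503, -0.499]
force: [-0.6, 3.0, 1.8]
finger_gap: -0.0
```

move_arm:
  targets:
    - [0, 0, 0, 1, 0, 0, 0]
    - [0, 0, 0, 1.5, 0, 0, 0]
    - [0, 0, 0, 1.5, 0, 0, 0]

```text
time: 18.13
tcp_pos: [0.6226, -0.1774, 0.0251]
eef_rot: [0.499, -0.499, 0.503, -0.499]
force: [-0.1, 2.6, 0.9]
finger_gap: -0.0002
```

move_arm:
  targets:
    - [0, 0, 0, 1, 0, 0, 0]
    - [0, 0, 0, 1.5, 0, 0, 0]
    - [0, 0, 0, 1.5, 0, 0, 0]

```text
time: 18.38
tcp_pos: [0.6225, -0.1792, 0.0251]
eef_rot: [0.5, -0.499, 0.503, -0.498]
force: [-0.2, 2.7, 1.1]
finger_gap: 0.0002
```

move_arm:
  targets:
    - [0, 0, 0, 1, 0, 0, 0]
    - [0, 0, 0, 1.5, 0, 0, 0]
    - [0, 0, 0, 1.5, 0, 0, 0]

```text
time: 18.63
tcp_pos: [0.6225, -0.1811, 0.025]
eef_rot: [0.5, -0.499, 0.503, -0.498]
force: [-0.5, 1.3, -1.5]
finger_gap: -0.0001
```

```bash
python3 - <<'E'
from h import *
st()
t=read_camera("scene"); b=(280,130,390,210)
c=t["color"][b[1]:b[3],b[0]:b[2],::-1]; f=7; cv2.imwrite("pics/scene13.png",cv2.resize(c,None,fx=f,fy=f,interpolation=cv2.INTER_CUBIC))
E
```

```text
t 18.63 tcp [ 0.6225 -0.1811  0.025 ] jaw -0.3 ydown [ 0.003 -0.005 -1.   ] q [-0.41  0.54 -0.08  0.95 -0.    1.16] F [-0.5  1.3 -1.5] gap -0.0001
```

View pics/scene13.png

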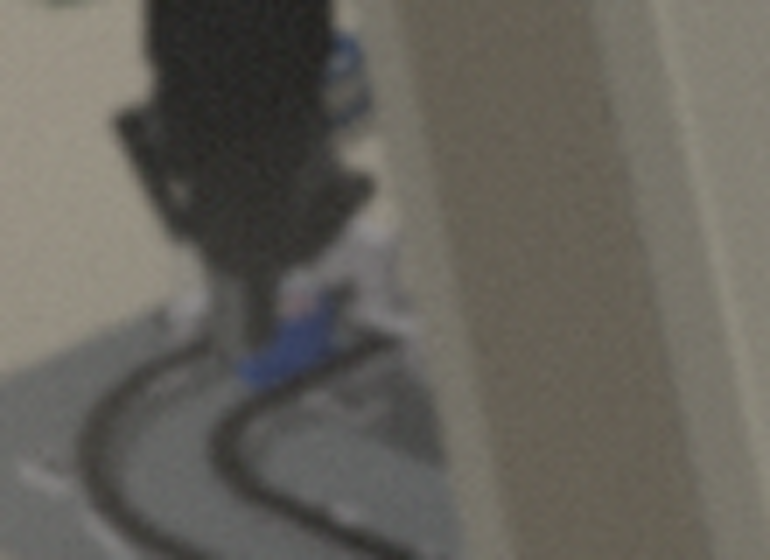

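move_arm:
  targets:
    - [0, 0, 0.2, 0.7, 0, 0, 0]
    - [0, 0, 0.2, 1.3, 0, 0, 0]
    - [0, 0, 0.2, 1.3, 0, 0, 0]

```text
time: 18.93
tcp_pos: [0.6226, -0.1829, 0.025]
eef_rot: [0.499, -0.5, 0.502, -0.499]
force: [-0.3, 1.0, -0.5]
finger_gap: -0.0
```

move_arm:
  targets:
    - [0, 0, 0, 0.7, 0, 0, 0]
    - [0, 0, 0, 1.3, 0, 0, 0]
    - [0, 0, 0, 1.3, 0, 0, 0]

```text
time: 19.18
tcp_pos: [0.6225, -0.1843, 0.0249]
eef_rot: [0.499, -0.5, 0.502, -0.499]
force: [0.3, 0.9, 0.2]
finger_gap: -0.0
```

move_arm:
  targets:
    - [0, 0, 0, 0.7, 0, 0, 0]
    - [0, 0, 0, 1.3, 0, 0, 0]
    - [0, 0, 0, 1.3, 0, 0, 0]

```text
time: 19.43
tcp_pos: [0.6225, -0.1858, 0.0248]
eef_rot: [0.499, -0.5, 0.503, -0.499]
force: [-0.3, 1.5, -0.1]
finger_gap: -0.0001
```

```bash
python3 - <<'E'
from h import *
st()
t=read_camera("scene"); b=(280,130,390,210)
c=t["color"][b[1]:b[3],b[0]:b[2],::-1]; f=7; cv2.imwrite("pics/scene14.png",cv2.resize(c,None,fx=f,fy=f,interpolation=cv2.INTER_CUBIC))
E
```

```text
t 19.43 tcp [ 0.6225 -0.1858  0.0248] jaw -0.3 ydown [ 0.002 -0.002 -1.   ] q [-0.42  0.54 -0.08  0.95 -0.    1.16] F [-0.3  1.5 -0.1] gap -0.0001
```

View pics/scene14.png

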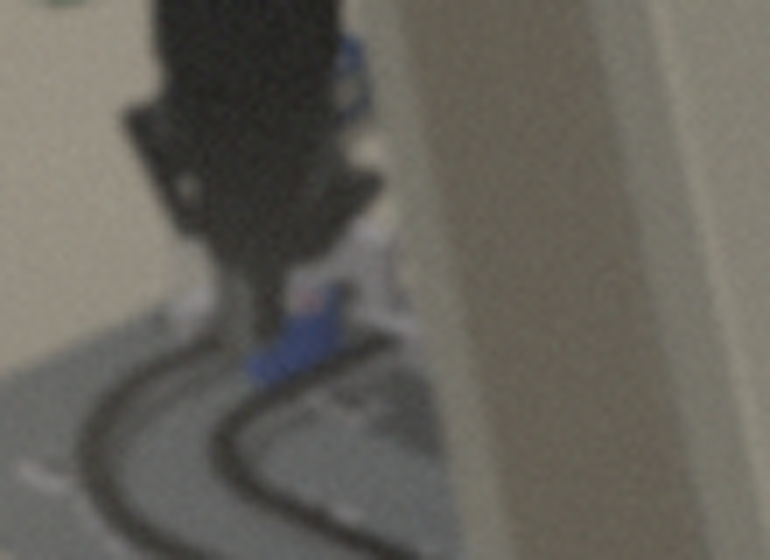

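move_arm:
  targets:
    - [0, 0, 0, 0.5, 0, 0, 0]
    - [0, 0, 0, 1, 0, 0, 0]
    - [0, 0, 0, 1, 0, 0, 0]

```text
time: 19.73
tcp_pos: [0.6224, -0.1865, 0.0248]
eef_rot: [0.499, -0.5, 0.502, -0.499]
force: [0.0, 2.8, -1.2]
finger_gap: 0.0001
```

move_arm:
  targets:
    - [0, 0, 0, 0.5, 0, 0, 0]
    - [0, 0, 0, 1, 0, 0, 0]
    - [0, 0, 0, 1, 0, 0, 0]

```text
time: 19.98
tcp_pos: [0.6224, -0.1866, 0.0248]
eef_rot: [0.498, -0.5, 0.502, -0.499]
force: [0.1, 6.8, 0.3]
finger_gap: 0.0002
```

move_arm:
  targets:
    - [0, 0, 0, -2, 0, 0, 0]
    - [0, 0, 0, -4, 0, 0, 0]
    - [0, 0, 0, -6, 0, 0, 0]
    - [0, 0, 0, -10, 0, 0, 0]
    - [0, 0, 0, -20, 0, 0, 0]
    - [0, 0, 0, -30, 0, 0, 0]
    - [0, 0, 0, -30, -30, 0, 0]
    - [0, 0, 0, -30, -65, 0, 0]
    - [0, 0, 0, -30, -100, 0, 0]
    - [0, 0, 0, -30, -130, 0, 0]
    - [0, 0, 0, -30, -130, 0, 0]

```text
time: 20.9
tcp_pos: [0.6245, -0.1564, 0.1617]
eef_rot: [0.497, -0.497, 0.505, -0.501]
force: [0.3, 0.0, 0.4]
finger_gap: 0.0002
```

```bash
python3 look.py 15; python3 - <<'E'
from h import *
t=read_camera("scene"); b=(260,120,400,220)
c=t["color"][b[1]:b[3],b[0]:b[2],::-1]; f=5.5; cv2.imwrite("pics/scene15.png",cv2.resize(c,None,fx=f,fy=f,interpolation=cv2.INTER_CUBIC))
E
```

```text
t 20.9 tcp [ 0.6245 -0.1564  0.1617] jaw -0.2 ydown [ 0.011 -0.004 -1.   ] q [-0.38  0.44  0.11  1.23  0.    1.2 ] F [0.3 0.  0.4] gap 0.0002
```

View pics/scene15.png

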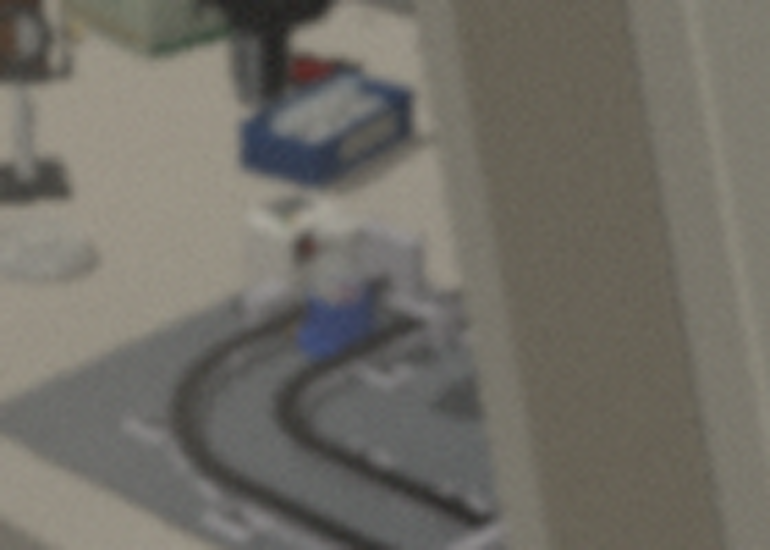

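View pics/w15.png

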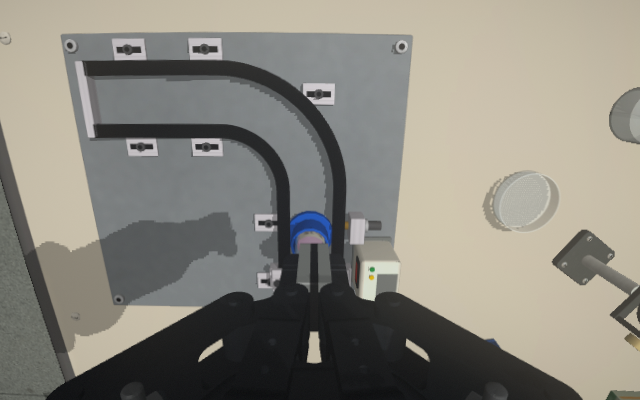

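move_arm:
  targets:
    - [0, 0, 0, 0, -40, 0, 0]
    - [0, 0, 0, 40, -60, 0, 0]
    - [0, 0, 0, 80, -60, 0, 0]
    - [0, 0, 0, 120, -60, 0, 0]
    - [0, 0, 0, 140, -60, 0, 0]
    - [0, 0, 0, 140, -60, 0, 0]
    - [0, 0, 0, 140, -60, 0, 0]

```text
time: 21.58
tcp_pos: [0.6214, -0.2963, 0.2141]
eef_rot: [0.498, -0.501, 0.502, -0.499]
force: [0.7, -0.4, -0.1]
finger_gap: -0.0001
```

```bash
python3 look.py 16 socket carrier; python3 - <<'E'
import cv2
c=cv2.imread("pics/w16.png"); cv2.imwrite("pics/c16.png",cv2.resize(c[90:260,220:430],None,fx=3.5,fy=3.5,interpolation=cv2.INTER_CUBIC))
E
```

```text
t 21.58 tcp [ 0.6214 -0.2963  0.2141] jaw -0.3 ydown [ 0.002  0.001 -1.   ] q [-0.57  0.51  0.36  1.43  0.    1.01] F [ 0.7 -0.4 -0.1] gap -0.0001
socket [312.5  80.6] 0.55 [ 0.6207 -0.2065  0.038 ]
carrier [313.3  84.3] 0.78 [ 0.6214 -0.2088  0.006 ]
```

View pics/w16.png

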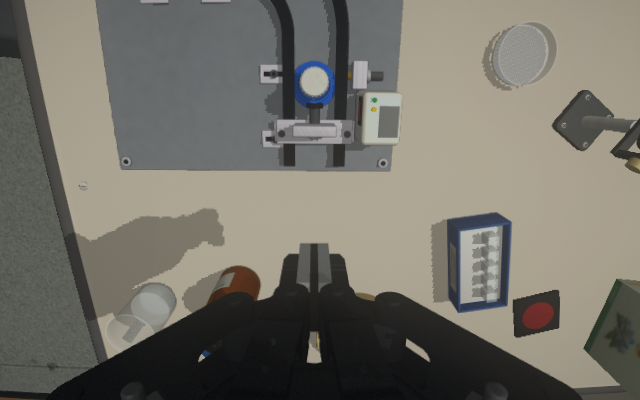

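View pics/c16.png

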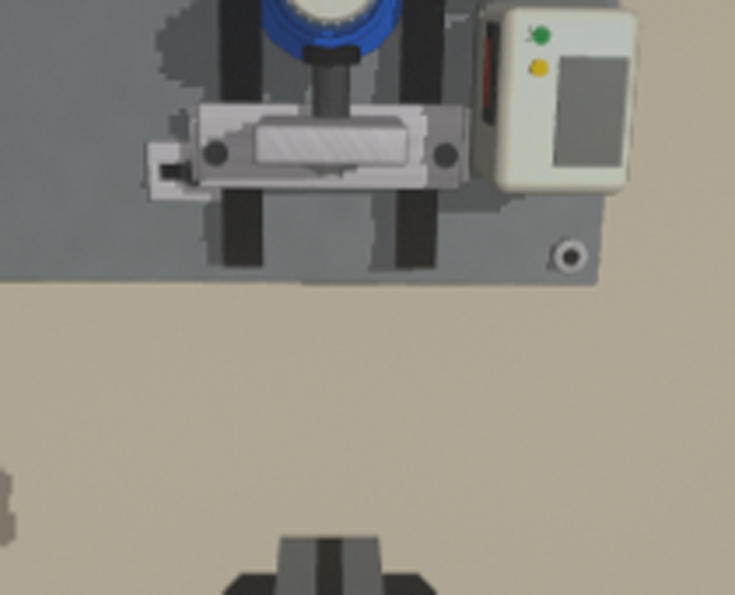

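```bash
python3 - <<'E'
from h import *
p=read_camera("wrist")
print("padfront",at_z(p,(314,103.5),.02),at_z(p,(314,103.5),.012)); print("plunger",at_z(p,(350,76),.012)); print("cap",at_z(p,(314,80.5),.077))
c=p["color"][40:130,260:400,::-1]; f=5.5; big=cv2.resize(c,None,fx=f,fy=f,interpolation=0).copy()
for y0 in (-.211,):
  for a in np.linspace(0,6.28,70):
    for z,rr,col in ((.014,.023,(0,255,0)),(.038,.0175,(0,0,255)),(.077,.0115,(255,0,255))):
        u=proj(p,[.622+rr*np.cos(a),y0+rr*np.sin(a),z]); cv2.circle(big,(int((u[0]-260+.5)*f),int((u[1]-40+.5)*f)),1,col,-1)
cv2.imwrite("pics/c17.png",big)
E
```

```text
padfront [ 0.62274514 -0.22571923  0.02      ] [ 0.62278124 -0.22593415  0.012     ]
plunger [ 0.65897301 -0.19917984  0.012     ]
cap [ 0.62251849 -0.20593852  0.077     ]
```

View pics/c17.png

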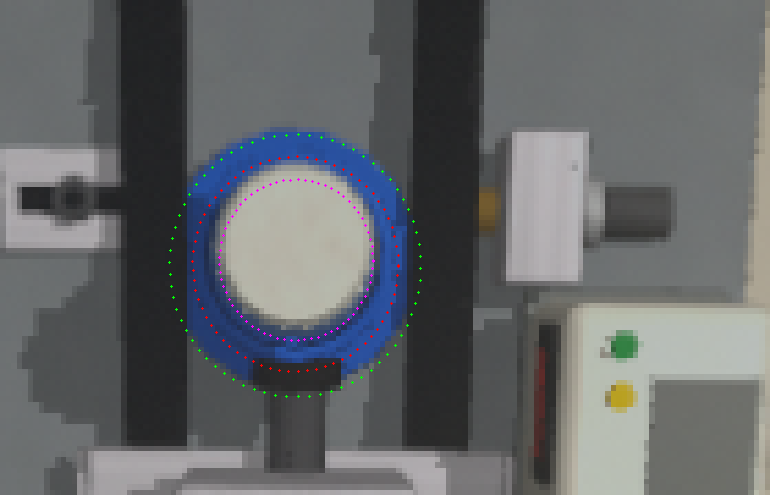

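move_arm:
  targets:
    - [0, 0, 0, -40, -30, -40, 0]
    - [0, 0, 0, -80, -30, -80, 0]
    - [0, 0, 0, -120, -30, -120, 0]
    - [0, 0, 0, -160, -30, -150, 0]
    - [0, 0, 0, -200, -30, -170, 0]
    - [0, 0, 0, -240, -30, -190, 0]
    - [0, 0, 0, -280, -30, -200, 0]
    - [0, 0, 0, -320, -30, -200, 0]
    - [0, 0, 0, -340, -30, -200, 0]
    - [0, 0, 0, -340, -30, -200, 0]
    - [0, 0, 0, -340, -30, -200, 0]

```text
time: 22.7
tcp_pos: [0.4202, 0.0519, 0.2457]
eef_rot: [-0.499, 0.498, -0.5, 0.503]
force: [0.5, 0.1, -0.2]
finger_gap: 0.0003
```

```bash
python3 - <<'E'
from h import *
st(); t=read_camera("top"); cv2.imwrite("pics/top18.png",t["color"][:,:,::-1])
c=t["color"][120:190,330:410,::-1]; cv2.imwrite("pics/top18c.png",cv2.resize(c,None,fx=8,fy=8,interpolation=cv2.INTER_CUBIC))
s=read_camera("scene"); c=s["color"][120:220,260:440,::-1]; cv2.imwrite("pics/scene18.png",cv2.resize(c,None,fx=4.3,fy=4.3,interpolation=cv2.INTER_CUBIC))
for k,z in dict(carrier=.006,beaker_mid=.035,amber_bottle_mid=.049,other_vial_mid=.0285).items():
    for q in nets.place_of(k,t)[:3]: print(k,q["xy"],np.round(at_z(t,q["xy"],z),4),round(q["confidence"],2))
E
```

```text
t 22.7 tcp [0.4202 0.0519 0.2457] jaw 0.3 ydown [ 0.006  0.001 -1.   ] q [-0.08  0.03 -0.22  1.32  0.    1.49] F [ 0.5  0.1 -0.2] gap 0.0003
carrier [263.3, 200.2] [0.5091 0.0816 0.006 ] 0.63
carrier [368.2, 157.1] [ 0.6239 -0.215   0.006 ] 0.53
carrier [264.0, 250.0] [0.3705 0.0818 0.006 ] 0.44
beaker_mid [463.7, 227.0] [ 0.4214 -0.4678  0.035 ] 0.73
amber_bottle_mid [458.1, 187.4] [ 0.5291 -0.4526  0.049 ] 0.8
```

View pics/top18.png

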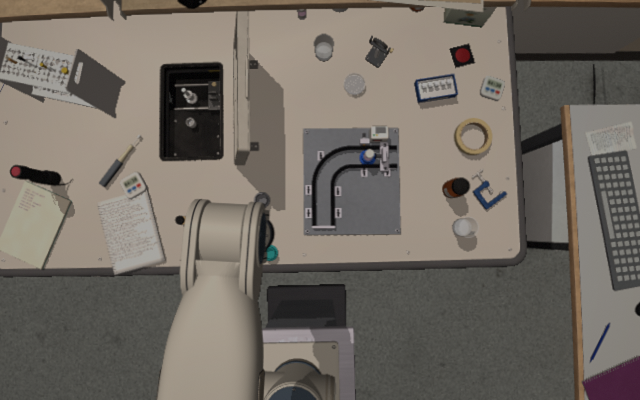

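View pics/top18c.png

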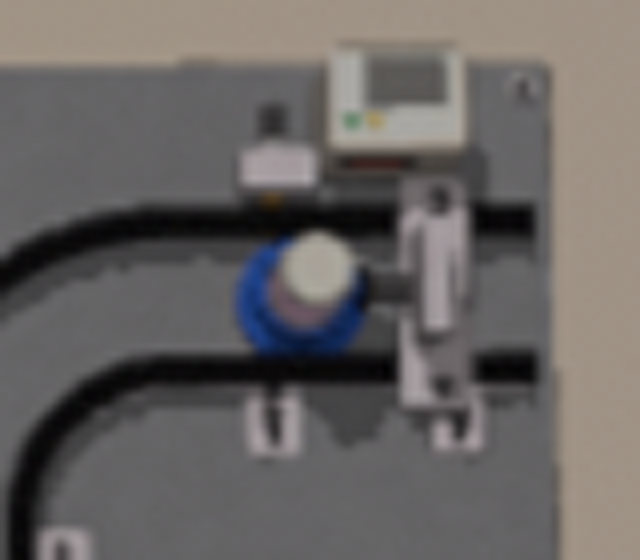

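View pics/scene18.png

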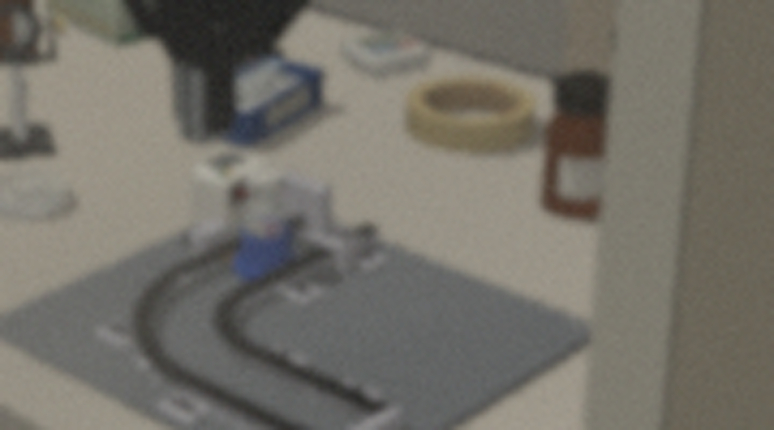

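```bash
python3 -c "
from rig import job; print(job.sign_off())"
```

```text
the job is handed in; nothing more can be done
None
```

I stood the white-capped vial in the blue carrier's socket. With the closed fingertips I then pushed the carrier along the lane, round the bend and past the plunger into the bay. I handed the job in at about 23 s of the 72 s.

- **Pushing force:** the readings, taken only at the end of each move, peaked at about 7 N of push. They were 5–6.5 N passing the plunger, 1–1.5 N against the stop spring, and 6.8 N when the stop met its hard end, where I stopped. So the stop did touch its hard end once, gently.
- **Carrier in the bay:** after I let go, the wrist and top views put the carrier's axis about 10.5 mm past the plunger, which is the home position. In the top view the stop pad had moved in roughly 8–10 mm, against about 8 mm expected. The stop travel was judged from pictures, not read directly. It was still home more than 2 s later, with the arm well clear.
- **Vial:** it stands upright in the socket. Its cap sits about 1.5 mm off the carrier's axis, which is about the 1.5 mm clearance.
- **Other things on the bench:** the beaker and amber bottle are where they were, within the networks' scatter of up to about 1 cm. The black-capped vial shows in its old place in the top picture, but the network did not report it there. The arm half covered that area.
- **Disagreement:** the top-view network put the carrier about 5 mm further into the bay than my measurement. I trusted the overlay on the wrist picture, which agreed with where the fingers met resistance.

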